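# File passed reagent cartridges into a packed magazine

### The job

Draw back the orange follower, then file every loose green-tagged cartridge upright into the magazine row at its place by number (the dots on the lid), making room by pushing the neighbours apart along the magazine and never lifting the cartridges already there; put every red-tagged cartridge in the red reject tray, whatever its number. Once all the green ones are in, slide the follower back so that the whole row stands straight and tight, and leave everything else on the bench where it is.

Things in the scene. Friction and masses are not known exactly. Their poses are not given: they have to be found in the camera images.
- magazine: Fixed magazine: flat aluminium base 120 (x) by 350 mm (y), 8 mm thick, no side rails; origin: centre of its underside. Cartridges stand on the base in a row along its y, on x = 0, depth along x. Dark end plate (60 mm high) has its inner face at y = -163 mm; the row starts there, numbers rising to +y, where the follower closes it. Room for the row with the follower fully back: 295 mm.
- follower (a joint): Travel of the orange follower along the magazine's +y, 0 to 0.118 m. At 0 its face that presses the row is at magazine y = 14 mm (four cartridges tight, 1 mm to spare); each more cartridge in the row adds 0.044. Stays where it is left; about 2 N of friction.
- follower_grip (a point): Centre of the top of the follower, an orange block 60 mm (x) by 26 mm (y), its top 69 mm above the table; pinch it across its x faces from above, like a cartridge, and slide it. Its pressing face is 13 mm to the -y side of this point. Axes as the magazine's.
- reject_tray: Red open reject tray, fixed: outside 220 mm (x) by 100 mm (y), 22 mm tall, walls and floor 5 mm; origin at the centre of its underside. It lies to the left or to the right of the working area.
- row1: Cartridge number 1 (green tag), already in the magazine row; navy, 44 wide (y) x 56 deep (x) x 64 mm tall, about 0.18 kg, origin at the centre of its underside, z up; white lid with black dots (its number), tag strip at the -x end of the lid and low on both x faces. At the start the row is 1, 3, 5, 7, packed tight.
- row3: Cartridge number 3 (green tag), already in the magazine row; navy, 44 wide (y) x 56 deep (x) x 64 mm tall, about 0.18 kg, origin at the centre of its underside, z up; white lid with black dots (its number), tag strip at the -x end of the lid and low on both x faces. At the start the row is 1, 3, 5, 7, packed tight.
- row5: Cartridge number 5 (green tag), already in the magazine row; navy, 44 wide (y) x 56 deep (x) x 64 mm tall, about 0.18 kg, origin at the centre of its underside, z up; white lid with black dots (its number), tag strip at the -x end of the lid and low on both x faces. At the start the row is 1, 3, 5, 7, packed tight.
- row7: Cartridge number 7 (green tag), already in the magazine row; navy, 44 wide (y) x 56 deep (x) x 64 mm tall, about 0.18 kg, origin at the centre of its underside, z up; white lid with black dots (its number), tag strip at the -x end of the lid and low on both x faces. At the start the row is 1, 3, 5, 7, packed tight.
- green2: Loose green-tagged (passed) cartridge number 2, standing on the bench in front of the magazine at the start; may be absent (two of the three green ones are there); navy, 44 wide (y) x 56 deep (x) x 64 mm tall, about 0.18 kg, origin at the centre of its underside, z up; white lid with black dots (its number), tag strip at the -x end of the lid and low on both x faces.
- green4: Loose green-tagged (passed) cartridge number 4, standing on the bench in front of the magazine at the start; may be absent (two of the three green ones are there); navy, 44 wide (y) x 56 deep (x) x 64 mm tall, about 0.18 kg, origin at the centre of its underside, z up; white lid with black dots (its number), tag strip at the -x end of the lid and low on both x faces.
- green6: Loose green-tagged (passed) cartridge number 6, standing on the bench in front of the magazine at the start; may be absent (two of the three green ones are there); navy, 44 wide (y) x 56 deep (x) x 64 mm tall, about 0.18 kg, origin at the centre of its underside, z up; white lid with black dots (its number), tag strip at the -x end of the lid and low on both x faces.
- red2: Loose red-tagged (rejected) cartridge number 2, standing on the bench in front of the magazine at the start; may be absent (two or three of the red ones are there); navy, 44 wide (y) x 56 deep (x) x 64 mm tall, about 0.18 kg, origin at the centre of its underside, z up; white lid with black dots (its number), tag strip at the -x end of the lid and low on both x faces.
- red4: Loose red-tagged (rejected) cartridge number 4, standing on the bench in front of the magazine at the start; may be absent (two or three of the red ones are there); navy, 44 wide (y) x 56 deep (x) x 64 mm tall, about 0.18 kg, origin at the centre of its underside, z up; white lid with black dots (its number), tag strip at the -x end of the lid and low on both x faces.
- red6: Loose red-tagged (rejected) cartridge number 6, standing on the bench in front of the magazine at the start; may be absent (two or three of the red ones are there); navy, 44 wide (y) x 56 deep (x) x 64 mm tall, about 0.18 kg, origin at the centre of its underside, z up; white lid with black dots (its number), tag strip at the -x end of the lid and low on both x faces.
- tube_rack: Orange tube rack, 130 x 85 x 40 mm, across the working area from the reject tray; a bystander. Origin at the centre of its underside.
- beaker: Clear beaker, 70 mm across, 80 mm tall, far left; a bystander. Origin at the centre of its underside.
- tip_box: Grey tip box with yellow lid, 92 x 72 x 65 mm, far right; a bystander. Origin at the centre of its underside.
- timer: White bench timer with a dark display, 55 x 70 x 30 mm, beyond the magazine; a bystander. Origin at the centre of its underside.
- tape_roll: Roll of yellow label tape lying flat beyond the magazine, 64 mm across, 25 mm high; a bystander. Origin at the centre of its underside.

How it is judged:
By the outcome, as a careful person would: the job done as asked, in the order asked, and still so for the second after the job is handed in, with the robot touching nothing.
Of green2, green4, green6 only 2 to 2 are there at a start; the rules pass over those that are not, and their reading is None.
Of red2, red4, red6 only 2 to 3 are there at a start; the rules pass over those that are not, and their reading is None.
At some moment in a run one of green2, green4, green6, red2, red4, red6 may be knocked a few centimetres aside while the robot is not near it.
It also fails if it takes over 210 s, if anything falls off the work surface, if the arm or the gripper's body presses on something with over 40 N, if the wrist force passes 120 N, or if a joint passes its speed limit or range.

### The arm

A 6-joint arm with a two-finger parallel gripper is mounted at the origin on the work surface. World frame = base frame: x ahead of the robot, y to its left, z up, the work surface at z = 0. Lengths are in mm, angles in rad, forces in N, time in s.
With the tool pointing down it reaches from about 350 to 875 mm from the base axis. Payload 4.2 kg.
Tool frame: the origin (TCP) lies at the very end of the fingers, on their centre line; the grasp point (between the pads) lies arm.grip_depth behind it (arm.grip_depth is the distance from the TCP to the grasp point, in mm); z points along the fingers, y is the direction in which the jaws open and shut (so a half turn about z gives the same grasp; the last joint's range is limited). The gripper opens to 85 mm and grips with 20 to 120 N. Pads are 22 mm wide; open, the fingers measure 114 mm over their backs; the gripper's body (76 mm by 85 mm) begins 54 mm behind the grasp point. The pads swing forward as they close: fully open they stand 13 mm farther back than shut.
Start: joints at [1.581, 0.385, 0.008, 0, -1.194, -0.259], TCP at [153.869, 605.742, 231.312] pointing down, gripper open.
Joint ranges: [-3.14, 3.14], [-1.21, 2.06], [-1.07, 1.41], [-3.16, 2.05], [-2.99, -0.16], [-3.1, 3.1]. Speed limits (rad/s): [2.79, 2.79, 3.14, 3.14, 3.14, 3.14].

### API

Orientations are given as a unit quaternion [x, y, z, w].
In Python, from bench import arm, optics, workorder gives the robot as it stands. The module is installed in compiled form; this text tells all that it offers.
- The arm moves only by the tool play_rows, never from a script. Its arguments are lists of equal length, an entry for each row: "travel": the shift along the tool's x, y, z in m, a list of three; "rotation": the turn, a rotation vector about the tool's x, y, z in rad, a list of three; "grip": the opening, from 0 (shut) to 1 (fully open). In form: {"travel": [[x, y, z], ...], "rotation": [[rx, ry, rz], ...], "grip": [grip, ...]}. A call has 1 to 12 rows; each row shifts and turns the commanded pose from where the row before left it, along the tool's axes as they then stand; what a row does not reach is not made up. A row lasts 1/12 s, in which the tool goes at most 41.7 mm and 7.16 degrees, less where a joint would pass 70% of its speed; a pose out of reach is approached as far as the arm can. A call is refused whole if a number of a shift passes 0.0417 or a number of a turn 0.125, either way. A call with a gripper value outside its range is refused whole. The fingers move at their own pace and stop on an object; the grip force is fixed at half the most. Time passes only in rows, so rows that do not move let the fingers close. It gives the time, the measured TCP pose, the force and the opening at its end, in the units of the state.
- arm.read_state(): the state, without advancing time (a new reading comes with each control period).
- optics.get_image(name): name is "scene" or "side" or "wrist"; returns a dict with "image" (384x512x3 uint8, blue, green, red), "depth" (384x512 float32, mm along the optical axis (not along the pixel's ray), 0 where there is no reading), "camera_matrix" (3x3 intrinsics, pixels), "R" (3x3) and "t" (3): a world point X has camera coordinates R X + t; the wrist camera has in their place "hand_eye" (4x4, takes a point from camera to tool coordinates, whose origin is the TCP and whose axes are the flange's). Camera axes: x right, y down, z forward; pixel columns grow to the right and rows downward; lengths in mm; the calibration is good to about 2 mm. A picture is of the moment at which its call begins: read the wrist's pose just before it.
- workorder.job_done(): hands the job in, once; it reports no verdict.
The state is a dict: "clock": time; "joints": joint angles; "joint_vel": joint speeds; "joint_efforts": joint torques, N m; "position": TCP position; "ee_rot": TCP orientation; "contact_force": force on the tool from outside, world axes, zero at the start; "wrist_torque": the same for the moment, N m; "gripper_width": finger opening in mm.
Only numpy, scipy, OpenCV 4.12 (cv2) and the standard library are available. Lean on these libraries where they do the work, as an engineer would, in place of code of your own. Each camera call takes 0.05 s, during which the arm holds its last target. There are 200 camera calls.

## Working session

There is one attempt and no reset: what is moved stays moved. The work goes in short steps, Python scripts to look and compute and a tool call to move; the robot and the scene stay as the last step left them, time stands still between calls to the robot, and variables do not carry over. Pictures are saved under pics/ and viewed, about 12 in all and at most 16, crops included, and the job is handed in when it is done.

Besides the shell and the picture viewer there is one more tool, called after "Call:" as name(argument=value, ...) on one line, values as JSON. play_rows: Moves the arm, as the interface text tells. Its arguments: {"type":"object","properties":{"travel":{"type":"array","items":{"type":"array","items":{"type":"number"}}},"rotation":{"type":"array","items":{"type":"array","items":{"type":"number"}}},"grip":{"type":"array","items":{"type":"number"}}},"required":["travel","rotation","grip"]}

```bash
mkdir -p pics; cat > h.py <<'E'
import numpy as np, cv2
from scipy.spatial.transform import Rotation as Ro
from bench import arm, optics, workorder
def shot(n,fn=None):
    s=arm.read_state(); d=optics.get_image(n)
    if 'hand_eye' in d:
        T=np.eye(4);T[:3,:3]=Ro.from_quat(s['ee_rot']).as_matrix();T[:3,3]=s['position']
        C=T@np.array(d['hand_eye']); d['R']=C[:3,:3].T; d['t']=-d['R']@C[:3,3]
    d['R']=np.array(d['R']);d['t']=np.array(d['t'])
    if fn: cv2.imwrite('pics/'+fn,d['image'])
    return d
def cloud(d):
    K=np.array(d['camera_matrix']);z=d['depth'];v,u=np.mgrid[:z.shape[0],:z.shape[1]]
    P=np.stack([(u-K[0,2])/K[0,0]*z,(v-K[1,2])/K[1,1]*z,z],-1)
    W=(P-d['t'])@d['R']; W[z==0]=np.nan; return W
def ray(d,u,v,h):
    K=np.array(d['camera_matrix']);r=d['R'].T@np.array([(u-K[0,2])/K[0,0],(v-K[1,2])/K[1,1],1.])
    o=-d['R'].T@d['t']; return o+r*(h-o[2])/r[2]
E
python3 - <<'E'
from h import *
s=arm.read_state();print(s,arm.grip_depth)
ims=[]
for n in['scene','side','wrist']:
    d=shot(n,n+'0.png');ims.append(d['image']);print(n,-d['R'].T@d['t'],d['R'][2]);
    if 'hand_eye' in d: print(d['hand_eye'])
    np.savez(n+'0.npz',**{k:np.array(v) for k,v in d.items()})
E
```

```text
{'clock': 0.0, 'joints': array([ 1.58055836e+00,  3.85565563e-01,  6.63692302e-03, -4.94308616e-04,
       -1.19402374e+00, -2.58577143e-01]), 'joint_vel': array([ 0.00092095,  0.00098524,  0.00175578,  0.00063021, -0.00017183,
        0.00204012]), 'joint_efforts': array([ 2.73565211e-04, -3.92292523e+01,  1.88403028e+01,  4.18639183e+00,
       -4.61872376e-03, -2.00972615e-06]), 'position': array([153.76271617, 605.18634361, 230.22120029]), 'ee_rot': array([ 9.92259435e-01, -1.24177288e-01, -8.34505477e-05,  1.09906756e-03]), 'contact_force': array([ 0.95579858,  0.37222741, -0.10810429]), 'wrist_torque': array([-0.01007397, -0.02417003,  0.00043078]), 'gripper_width': 85.17538247560086} 18.700000000000003
scene [1314.9246224  -556.37660456  645.48132785] [-0.65375638  0.52320781 -0.54667741]
side [109.616582   546.13419643 885.31822613] [ 0.46446146 -0.48270247 -0.7424782 ]
wrist [225.63005477 587.36038013 373.37952004] [-0.2829525   0.06969577 -0.95659834]
[[-1.59952833e-03 -9.56558908e-01 -2.91534726e-01  7.40581783e+01]
 [ 9.99998423e-01 -1.75498955e-03  2.71751769e-04 -8.15116000e-02]
 [-7.71586971e-04 -2.91533831e-01  9.56560207e-01 -1.43046510e+02]
 [ 0.00000000e+00  0.00000000e+00  0.00000000e+00  1.00000000e+00]]
```

View pics/scene0.png

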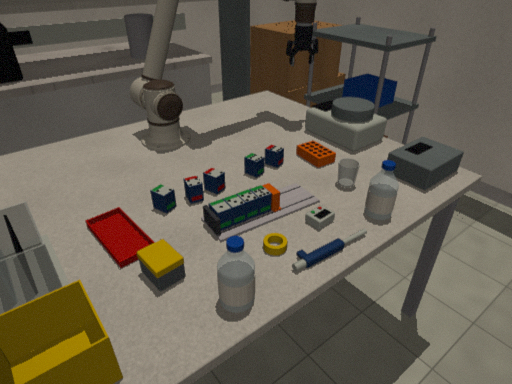

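View pics/side0.png

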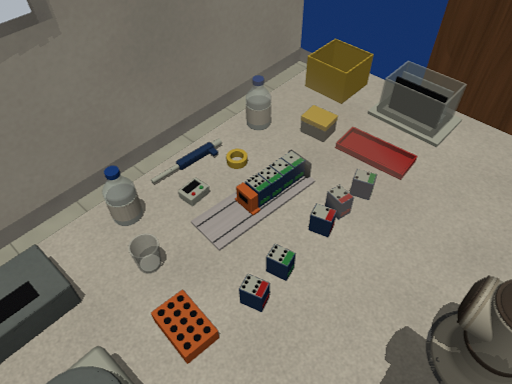

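Scene: five loose cartridges. In the side view the tags look green at (364,183), red at (339,200), red at (322,219), green at (280,261) and red at (254,292). The row and follower run from (300,165) to (250,200), and the red tray is at (375,152). Next I'll measure them.

```bash
cat >> h.py <<'E'
def ortho(ds,x0=300,x1=800,y0=-420,y1=420,res=1.0,zmin=-20,zmax=200):
    # top-down colour & height map; rows=x, cols=-y (left = +y), up = +x
    H=np.full((int((x1-x0)/res),int((y1-y0)/res)),-99.);C=np.zeros(H.shape+(3,),np.uint8)
    for d in ds:
        W=cloud(d).reshape(-1,3);I=d['image'].reshape(-1,3)
        ok=np.isfinite(W[:,0])&(W[:,2]<zmax)
        W=W[ok];I=I[ok];r=((x1-W[:,0])/res).astype(int);c=((y1-W[:,1])/res).astype(int)
        m=(r>=0)&(r<H.shape[0])&(c>=0)&(c<H.shape[1]);W,I,r,c=W[m],I[m],r[m],c[m]
        o=np.argsort(W[:,2])
        for a,b,z,i in zip(r[o],c[o],W[o,2],I[o]):
            if z>H[a,b]: H[a,b]=z;C[a,b]=i
    return H,C
E
python3 - <<'E'
from h import *
L=lambda n:dict(np.load(n+'0.npz'))
for n in['side','scene']:
    d=L(n);W=cloud(d);I=d['image'];hsv=cv2.cvtColor(I,cv2.COLOR_BGR2HSV)
    inb=(W[...,0]>250)&(W[...,0]<900)&(abs(W[...,1])<500)
    fl=inb&(abs(W[...,2])<15);print(n,'table z',np.nanmedian(W[...,2][fl]))
    white=inb&(W[...,2]>54)&(W[...,2]<78)
    k,lab,st,ce=cv2.connectedComponentsWithStats(white.astype(np.uint8))
    for i in range(1,k):
        if st[i,4]<40: continue
        m=lab==i;P=W[m];q=cv2.minAreaRect(P[:,:2].astype(np.float32))
        h=hsv[m];g=((h[:,0]>40)&(h[:,0]<85)&(h[:,1]>100)).sum();r=((h[:,0]<8)|(h[:,0]>172))&(h[:,1]>130)
        print(ce[i].round(),st[i,4],'c',P.mean(0).round(1),'rect',np.round(q[0]),np.round(q[1]),round(q[2],1),'g',g,'r',r.sum())
    hs=[('red',((hsv[...,0]<6)|(hsv[...,0]>174))&(hsv[...,1]>150)&(hsv[...,2]>60)),('orange',(hsv[...,0]>6)&(hsv[...,0]<18)&(hsv[...,1]>170))]
    for nm,m in hs:
        k,lab,st,ce=cv2.connectedComponentsWithStats((m&inb).astype(np.uint8))
        for i in range(1,k):
            if st[i,4]<60: continue
            P=W[lab==i];q=cv2.minAreaRect(P[:,:2].astype(np.float32))
            print(nm,ce[i].round(),st[i,4],np.round(q[0]),np.round(q[1]),round(q[2],1),'z',np.nanpercentile(P[:,2],[5,50,95]).round())
s=L('side')['image'];c=lambda a,y0,y1,x0,x1,f:cv2.resize(a[y0:y1,x0:x1],None,fx=f,fy=f,interpolation=cv2.INTER_CUBIC)
a=c(s,120,320,190,390,3)
w=cv2.imread('pics/wrist0.png')
cv2.imwrite('pics/crop1.png',a)
E
```

```text
side table z 0.6123423790842533
[258. 112.] 159 c [ 837.4 -230.8   66.4] rect [ 842. -237.] [80. 39.] 44.9 g 0 r 0
[319. 117.] 519 c [ 685.2 -344.5   64.3] rect [ 688. -349.] [94. 79.] 6.9 g 0 r 0
[272. 175.] 1474 c [621.9 -53.2  69.9] rect [624. -64.] [220.  81.] 86.7 g 206 r 1
[365. 177.] 294 c [ 437.6 -218.9   64. ] rect [ 439. -222.] [56. 49.] 19.8 g 19 r 0
[340. 195.] 337 c [ 448.2 -122.9   63.7] rect [ 450. -127.] [47. 58.] 78.2 g 0 r 54
[125. 207.] 203 c [824.2 280.4  66.3] rect [832. 278.] [80. 38.] 65.1 g 0 r 0
[323. 214.] 363 c [443.8 -44.7  64. ] rect [446. -47.] [57. 47.] 15.9 g 0 r 69
[142. 241.] 193 c [707.2 313.6  66.5] rect [702. 316.] [61. 31.] 70.6 g 0 r 0
[281. 256.] 449 c [440.1 121.1  63.9] rect [442. 119.] [56. 45.] 13.3 g 89 r 0
[148. 257.] 141 c [660.8 332.5  66. ] rect [666. 332.] [65. 27.] 64.4 g 0 r 0
[254. 287.] 523 c [430.4 220.1  64. ] rect [432. 218.] [56. 46.] 18.1 g 0 r 100
[ 70. 286.] 45 c [723.3 493.4  68.4] rect [733. 491.] [ 9. 34.] 76.8 g 0 r 0
red [380. 152.] 1401 [ 493. -381.] [216. 105.] 4.1 z [ 3.  6. 22.]
red [330. 215.] 66 [429. -53.] [14. 
[... 645 characters left out ...]
 r 24
[192. 182.] 181 c [ 459.  -130.2   62.5] rect [ 454. -127.] [44. 58.] 77.3 g 0 r 29
[240. 201.] 1221 c [635.4 -75.6  67.8] rect [630. -64.] [218.  82.] 85.0 g 134 r 3
[162. 191.] 211 c [ 447.2 -225.9   62.4] rect [ 442. -224.] [59. 44.] 17.5 g 29 r 0
[381. 200.] 201 c [871.9 241.6  66.2] rect [868. 248.] [80. 39.] 30.7 g 0 r 0
[160. 257.] 988 c [ 697.9 -352.1   63.6] rect [ 693. -350.] [94. 72.] 4.8 g 0 r 0
[231. 290.] 206 c [ 882.6 -281.    66.2] rect [ 875. -281.] [66. 20.] 27.4 g 0 r 0
red [119. 235.] 2090 [ 499. -381.] [223. 101.] 4.0 z [ 3.  5. 21.]
orange [316. 153.] 645 [500. 368.] [ 89. 130.] 86.0 z [ 7. 37. 41.]
orange [273. 197.] 217 [644.  30.] [26. 66.] 82.5 z [14. 56. 69.]
```

View pics/crop1.png

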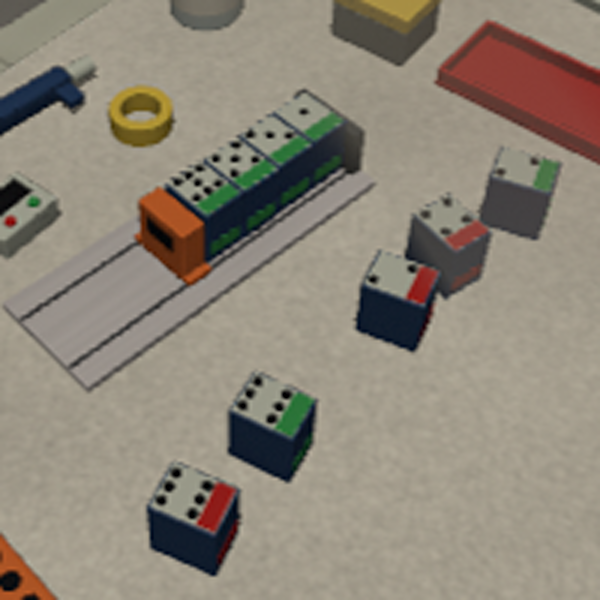

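Dots and tags: green 2 at (525,170) in the crop, red 4 (450,215), red 2 (400,270), green probably 6 (275,400), red 6 (197,490). Row reads 1, 3, 5, 7 with the follower at (172,230). Both cameras agree to a few mm, and lids measure z≈63 against 64 given. Now I'll turn the jaws across the magazine and bring the wrist camera over it.

Call:
play_rows(travel=[[0,0,0],[0,0,0],[0,0,0],[0,0,0],[0,0,0],[0,0,0],[0,0,0],[0,0,0],[0,0,0],[0,0,0],[0,0,0],[0,0,0]], rotation=[[0,0,0.117],[0,0,0.117],[0,0,0.117],[0,0,0.117],[0,0,0.117],[0,0,0.117],[0,0,0.117],[0,0,0.117],[0,0,0.117],[0,0,0.117],[0,0,0.117],[0,0,0.117]], grip=[1,1,1,1,1,1,1,1,1,1,1,1])

```text
clock: 1.15
position: [153.8, 605.5, 230.8]
ee_rot: [-0.675, 0.737, -0.0, -0.0]
contact_force: [-0.3, -0.5, 0.6]
gripper_width: 85.2
```

Call:
play_rows(travel=[[0.0283,-0.0198,-0.0045],[0.0283,-0.0198,-0.0045],[0.0283,-0.0198,-0.0045],[0.0283,-0.0198,-0.0045],[0.0283,-0.0198,-0.0045],[0.0283,-0.0198,-0.0045],[0.0283,-0.0198,-0.0045],[0.0283,-0.0198,-0.0045],[0.0283,-0.0198,-0.0045],[0.0283,-0.0198,-0.0045],[0.0283,-0.0198,-0.0045],[0.0283,-0.0198,-0.0045]], rotation=[[0,0,0],[0,0,0],[0,0,0],[0,0,0],[0,0,0],[0,0,0],[0,0,0],[0,0,0],[0,0,0],[0,0,0],[0,0,0],[0,0,0]], grip=[1,1,1,1,1,1,1,1,1,1,1,1])

```text
clock: 2.15
position: [363.1, 246.1, 285.5]
ee_rot: [-0.678, 0.735, 0.0, 0.0]
contact_force: [1.3, 1.3, -0.0]
gripper_width: 85.4
```

Call:
play_rows(travel=[[0.0283,-0.0198,-0.0045],[0.0283,-0.0198,-0.0045],[0.0283,-0.0198,-0.0045],[0.0283,-0.0198,-0.0045],[0.0283,-0.0198,-0.0045],[0.0283,-0.0198,-0.0045],[0.0283,-0.0198,-0.0045],[0.0283,-0.0198,-0.0045],[0.0283,-0.0198,-0.0045],[0.0283,-0.0198,-0.0045],[0,0,0],[0,0,0]], rotation=[[0,0,0],[0,0,0],[0,0,0],[0,0,0],[0,0,0],[0,0,0],[0,0,0],[0,0,0],[0,0,0],[0,0,0],[0,0,0],[0,0,0]], grip=[1,1,1,1,1,1,1,1,1,1,1,1])

```text
clock: 3.15
position: [537.3, -51.9, 329.4]
ee_rot: [-0.676, 0.737, 0.001, -0.001]
contact_force: [-0.1, 0.5, 0.7]
gripper_width: 85.1
```

```bash
python3 - <<'E'
from h import *
s=arm.read_state();print(s['position'],s['joints'].round(3))
d=shot('wrist','w1.png');print(d['camera_matrix'],s['ee_rot'])
np.savez('w1.npz',**{k:np.array(v) for k,v in d.items()})
E
```

```text
[537.34078353 -51.92511422 329.44569506] [ 0.204  0.185 -0.027 -0.    -1.36  -0.289]
[[282.21614539   0.         251.39984275]
 [  0.         282.21614539 189.05678563]
 [  0.           0.           1.        ]] [-6.76263447e-01  7.36659460e-01  5.36004109e-04 -5.50611248e-04]
```

View pics/w1.png

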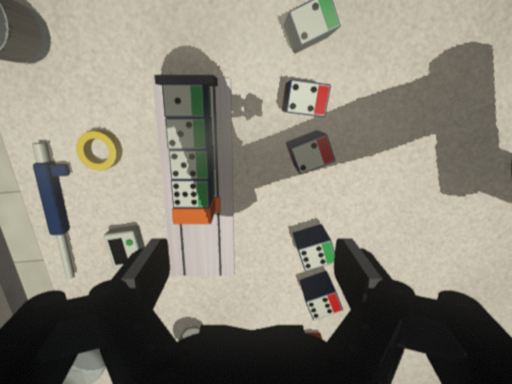

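The wrist view shows the row with lids 1, 3, 5, 7 at (180,100)–(185,195), the follower at (193,215) and the end plate at (187,80). Loose cartridges are green 2 (315,15), red 4 (305,97), red 2 (312,152), green 6 (315,245) and red 6 (322,295).

```bash
cat >> h.py <<'E'
def tops(d,zlo=56,zhi=80,amin=150):
    W=cloud(d);hsv=cv2.cvtColor(d['image'],cv2.COLOR_BGR2HSV);out=[]
    m=((W[...,2]>zlo)&(W[...,2]<zhi)&(W[...,0]>330)&(W[...,0]<760)&(abs(W[...,1])<480)).astype(np.uint8)
    k,lab,st,ce=cv2.connectedComponentsWithStats(m)
    for i in range(1,k):
        if st[i,4]<amin: continue
        mm=lab==i;P=W[mm];h=hsv[mm]
        g=((h[:,0]>40)&(h[:,0]<85)&(h[:,1]>90)).sum();r=(((h[:,0]<8)|(h[:,0]>172))&(h[:,1]>120)).sum()
        z=np.median(P[:,2]);P=P[abs(P[:,2]-z)<5]
        q=cv2.minAreaRect(P[:,:2].astype(np.float32));w,hh=q[1];a=q[2] if w>hh else q[2]-90
        out.append((ce[i].round(),st[i,4],np.round(q[0],1),np.round(sorted(q[1]),1),round(a,1),round(z,1),'G%d R%d'%(g,r)))
    return out
def mag(d):
    """magazine frame estimate: rect of row lids top; end plate; follower"""
    W=cloud(d);hsv=cv2.cvtColor(d['image'],cv2.COLOR_BGR2HSV)
    box=(W[...,0]>540)&(W[...,0]<720)&(W[...,1]>-260)&(W[...,1]<260)
    top=box&(W[...,2]>58)&(W[...,2]<82)
    org=top&(hsv[...,0]<18)&(hsv[...,0]>5)&(hsv[...,1]>140)
    white=top&(hsv[...,1]<60)&(hsv[...,2]>90); green=top&(hsv[...,0]>40)&(hsv[...,0]<85)&(hsv[...,1]>90)
    for n,m in(('lid',white|green),('fol',org)):
        P=W[m]
        if len(P)<30: continue
        q=cv2.minAreaRect(P[:,:2].astype(np.float32));print(n,np.round(q[0],1),np.round(q[1],1),round(q[2],1),'z',np.percentile(P[:,2],[10,50,90]).round(1),len(P))
    P=W[green];
    v=np.polyfit(P[:,1],P[:,0],1);print('green strip x=%.4f*y+%.1f yaw %.2f deg'%(v[0],v[1],-np.degrees(np.arctan(v[0]))),'y',P[:,1].min().round(),P[:,1].max().round())
    return W,hsv
E
python3 - <<'E'
from h import *
d=dict(np.load('w1.npz'))
for t in tops(d):print(*t)
W,hsv=mag(d)
# base plate: z ~8
m=(W[...,2]>5)&(W[...,2]<12)&(W[...,0]>530)&(W[...,0]<740)&(abs(W[...,1])<260)
k,lab,st,ce=cv2.connectedComponentsWithStats(m.astype(np.uint8));i=1+np.argmax(st[1:,4]);q=cv2.minAreaRect(W[lab==i][:,:2].astype(np.float32));print('base',q,st[i])
m=(abs(W[...,2])<4);print('table',np.median(W[...,2][m]))
I=cv2.resize(d['image'][75:230,145:350],None,fx=3.8,fy=3.8,interpolation=cv2.INTER_CUBIC)
# edges on base plane by colour: rows
for v in (150,180,240,260): print(v,[ (u,np.round(ray(d,u,v,8)[:2])) for u in (152,236)], d['image'][v,140:245:6].mean(-1).astype(int))
E
```

```text
[313.  20.] 1659 [ 440.8 -221.7] [43.8 56.3] 19.4 65.1 G157 R0
[188. 146.] 6224 [628.3 -57.4] [ 59.6 203.3] 84.2 72.6 G655 R19
[307.  98.] 1367 [ 452.1 -125.5] [43.9 56. ] -11.8 65.1 G0 R288
[312. 154.] 1179 [447.5 -46.7] [44.7 55.8] 16.7 65.0 G0 R234
[316. 254.] 877 [444.  119.9] [45.6 55.8] 14.0 64.9 G175 R0
[323. 304.] 771 [434.7 218.5] [44.  55.8] 18.1 64.9 G0 R154
lid [628.5 -64.4] [218.6  64.3] 89.3 z [71.9 73.  74. ] 3510
fol [636.4  30.8] [24.7 58.7] 85.1 z [67.8 69.4 70.5] 613
green strip x=0.0776*y+614.3 yaw -4.44 deg y -155.0 14.0
base ((634.7266845703125, 2.8504486083984375), (349.2044372558594, 120.51670837402344), 84.96026611328125) [ 152   78   82  198 7294]
table 0.634789272901192
150 [(152, array([700., -67.])), (236, array([562., -55.]))] [190 184 188 187 187 108 110 106  82  81  73  67  61 100 104 106 109 110]
180 [(152, array([710., -16.])), (236, array([567.,  -4.]))] [192 191 187 189 185 170  94  94  88  56  52  50  38  71 100 100 106 107]
240 [(152, array([731.,  95.])), (236, array([579., 109.]))] [ 71 190  62  60  29 185 191  97 187 191 193 195 195 127 196 197 199 192]
260 [(152, array([739., 136.])), (236, array([583., 150.]))] [ 60  51  27  27  31 171 191 123 191 195 189 193 194 177 194 194 199 192]
```

Everything agrees: base 349×120 at (634.7, 2.9) with yaw about −4.9°, follower top z 69.4, lids z 65 on the bench and 73 on the magazine, cartridges 44×56. The tool yaw is −94.9°, so tool x = −mag y and tool y = −mag x. Next I grasp the follower.

Call:
play_rows(travel=[[-0.0226,-0.023,0],[-0.0226,-0.023,0],[-0.0226,-0.023,0],[-0.0226,-0.023,0],[0,0,0.04],[0,0,0.04],[0,0,0.04],[0,0,0.04],[0,0,0.04],[0,0,0.03],[0,0,0],[0,0,0]], rotation=[[0,0,0],[0,0,0],[0,0,0],[0,0,0],[0,0,0],[0,0,0],[0,0,0],[0,0,0],[0,0,0],[0,0,0],[0,0,0],[0,0,0]], grip=[1,1,1,1,1,1,1,1,1,1,1,1])

```text
clock: 4.2
position: [635.0, 32.9, 99.4]
ee_rot: [-0.678, 0.735, 0.001, -0.002]
contact_force: [-0.1, -0.4, 1.5]
gripper_width: 85.4
```

Call:
play_rows(travel=[[0,0,0.03],[0,0,0.025],[0,0,0.009],[0,0,0],[0,0,0],[0,0,0],[0,0,0],[0,0,0],[0,0,0],[0,0,0],[0,0,0],[0,0,0]], rotation=[[0,0,0],[0,0,0],[0,0,0],[0,0,0],[0,0,0],[0,0,0],[0,0,0],[0,0,0],[0,0,0],[0,0,0],[0,0,0],[0,0,0]], grip=[1,1,1,1,1,0,0,0,0,0,0,0])

```text
clock: 5.2
position: [637.7, 32.5, 38.9]
ee_rot: [-0.678, 0.735, -0.001, 0.002]
contact_force: [0.9, 0.7, 5.9]
gripper_width: 58.9
```

Call:
play_rows(travel=[[-0.013,0,0],[-0.013,0,0],[-0.013,0,0],[-0.013,0,0],[-0.013,0,0],[-0.013,0,0],[-0.013,0,0],[-0.013,0,0],[-0.013,0,0],[0,0,0],[0,0,0],[0,0,0]], rotation=[[0,0,0],[0,0,0],[0,0,0],[0,0,0],[0,0,0],[0,0,0],[0,0,0],[0,0,0],[0,0,0],[0,0,0],[0,0,0],[0,0,0]], grip=[0,0,0,0,0,0,0,0,0,0,0,0])

```text
clock: 6.2
position: [647.8, 147.9, 38.9]
ee_rot: [-0.678, 0.735, -0.002, 0.002]
contact_force: [2.8, -5.0, 5.0]
gripper_width: 59.2
```

Call:
play_rows(travel=[[0,0,0],[0,0,0],[0,0,0],[0,0,0],[0,0,-0.02],[0,0,-0.03],[0,0,-0.04],[0,0,-0.04],[0,0,-0.04],[0,0,-0.03],[0,0,0],[0,0,0]], rotation=[[0,0,0],[0,0,0],[0,0,0],[0,0,0],[0,0,0],[0,0,0],[0,0,0],[0,0,0],[0,0,0],[0,0,0],[0,0,0],[0,0,0]], grip=[1,1,1,1,1,1,1,1,1,1,1,1])

```text
clock: 7.2
position: [646.4, 149.4, 239.0]
ee_rot: [-0.678, 0.735, -0.001, 0.003]
contact_force: [-0.4, 0.5, 0.1]
gripper_width: 85.2
```

```bash
python3 - <<'E'
from h import *
s=arm.read_state();print(s['position'],s['ee_rot'])
d=shot('wrist','w2.png');W,h=mag(d)
for t in tops(d):print(*t)
d=shot('side');W,h=mag(d)
E
```

```text
[646.35862061 149.41375401 239.04501058] [-6.77656056e-01  7.35374065e-01 -6.38098490e-04  2.61661838e-03]
lid [639.8  71.2] [179.8  56.5] 84.8 z [71.3 73.  74.2] 2197
fol [647.  146.5] [24.5 59.3] 85.0 z [68.1 69.4 70.3] 1137
green strip x=0.2183*y+616.2 yaw -12.31 deg y -17.0 13.0
[253.  21.] 2507 [633.   -0.7] [35.5 56. ] -5.2 73.1 G310 R0
[431. 128.] 2217 [444.4 119.9] [44.3 56.4] 13.5 65.0 G441 R0
[251. 168.] 1290 [647.2 147.5] [26.2 59.6] -4.9 69.3 G0 R3
[430. 211.] 1776 [434.8 219.1] [44.6 56.4] 17.2 64.9 G0 R358
[231. 303.] 1230 [688.2 321.2] [64.2 65.5] 55.1 69.5 G0 R0
lid [641.6 -22.1] [309.2  79.4] 80.8 z [70.6 72.9 74.9] 785
fol [644.8 147.2] [25.3 62.2] 84.3 z [61.8 68.8 71.2] 235
green strip x=0.0824*y+613.5 yaw -4.71 deg y -155.0 15.0
```

Follower fully back at (647,147.5), so its face is at about mag y 132. Now I pinch row 3 and slide 3-5-7 by 54 mm.

Call:
play_rows(travel=[[0.03,0,0],[0.03,0,0],[0.03,0,0],[0.03,0,0],[0.03,0,0],[0.03,0,0],[0.03,0,0],[0.0335,0,0],[0,0,0.035],[0,0,0.035],[0,0,0.03],[0,0,0.02]], rotation=[[0,0,0],[0,0,0],[0,0,0],[0,0,0],[0,0,0],[0,0,0],[0,0,0],[0,0,0],[0,0,0],[0,0,0],[0,0,0],[0,0,0]], grip=[1,1,1,1,1,1,1,1,1,1,1,1])

```text
clock: 8.3
position: [622.4, -94.3, 110.7]
ee_rot: [-0.677, 0.736, 0.003, -0.003]
contact_force: [0.6, 0.4, -0.5]
gripper_width: 85.4
```

Call:
play_rows(travel=[[0,0,0],[0,0,0],[0,0,0],[0,0,0]], rotation=[[0,0,0],[0,0,0],[0,0,0],[0,0,0]], grip=[1,1,1,1])

```text
clock: 8.63
position: [626.9, -93.8, 118.0]
ee_rot: [-0.678, 0.735, -0.001, 0.001]
contact_force: [1.0, 0.2, 0.7]
gripper_width: 85.6
```

```bash
python3 - <<'E'
from h import *
s=arm.read_state();print(s['position'])
d=shot('wrist','w3.png');d2=shot('side','s3.png');cv2.imwrite('pics/c3.png',np.hstack([d['image'],cv2.resize(d2['image'][120:260,180:367],(512,384))])[:,::1][:384,:])
cv2.imwrite('pics/c3.png',cv2.resize(cv2.imread('pics/c3.png'),(800,300)))
E
```

```text
[626.88477077 -93.84164108 118.02033442]
```

View pics/c3.png

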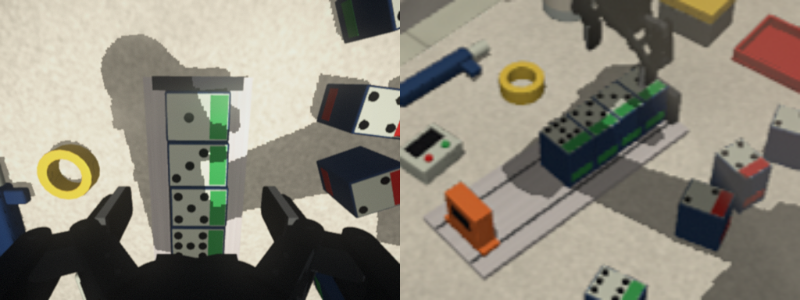

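The follower is back at (470,220) and the row stands intact. Lid 3 is at (198,165), between the fingers. Now descend, pinch and slide.

Call:
play_rows(travel=[[0,0,0.03],[0,0,0.03],[0,0,0.022],[0,0,0.012],[0,0,0],[0,0,0],[0,0,0],[0,0,0],[0,0,0],[0,0,0],[0,0,0],[0,0,0]], rotation=[[0,0,0],[0,0,0],[0,0,0],[0,0,0],[0,0,0],[0,0,0],[0,0,0],[0,0,0],[0,0,0],[0,0,0],[0,0,0],[0,0,0]], grip=[1,1,1,1,1,1,0,0,0,0,0,0])

```text
clock: 9.73
position: [627.1, -93.9, 24.3]
ee_rot: [-0.678, 0.735, -0.001, 0.001]
contact_force: [0.2, 1.5, 6.4]
gripper_width: 55.1
```

Call:
play_rows(travel=[[-0.005,0,0],[-0.007,0,0],[-0.007,0,0],[-0.007,0,0],[-0.007,0,0],[-0.007,0,0],[-0.007,0,0],[-0.007,0,0],[0,0,0],[0,0,0],[0,0,0]], rotation=[[0,0,0],[0,0,0],[0,0,0],[0,0,0],[0,0,0],[0,0,0],[0,0,0],[0,0,0],[0,0,0],[0,0,0],[0,0,0]], grip=[0,0,0,0,0,0,0,0,0,0,0])

```text
clock: 10.65
position: [631.4, -40.0, 24.4]
ee_rot: [-0.678, 0.735, -0.001, 0.001]
contact_force: [-0.7, -0.1, 5.9]
gripper_width: 55.3
```

Call:
play_rows(travel=[[0,0,0],[0,0,0],[0,0,0],[0,0,0],[0,0,-0.03],[0,0,-0.03],[0,0,-0.02],[-0.022,0,0],[-0.022,0,0],[-0.022,0,0],[-0.022,0,0],[0,0,0]], rotation=[[0,0,0],[0,0,0],[0,0,0],[0,0,0],[0,0,0],[0,0,0],[0,0,0],[0,0,0],[0,0,0],[0,0,0],[0,0,0],[0,0,0]], grip=[1,1,1,1,1,1,1,1,1,1,1,1])

```text
clock: 11.65
position: [637.8, 50.8, 102.1]
ee_rot: [-0.679, 0.734, -0.0, 0.0]
contact_force: [0.4, 0.4, 0.4]
gripper_width: 85.4
```

Call:
play_rows(travel=[[0,0,0],[0,0,0.03],[0,0,0.03],[0,0,0.02],[0,0,0],[0,0,0],[0,0,0],[0,0,0],[0,0,0],[0,0,0],[0,0,0],[0,0,0]], rotation=[[0,0,0],[0,0,0],[0,0,0],[0,0,0],[0,0,0],[0,0,0],[0,0,0],[0,0,0],[0,0,0],[0,0,0],[0,0,0],[0,0,0]], grip=[1,1,1,1,1,1,0,0,0,0,0,0])

```text
clock: 12.65
position: [638.7, 47.8, 24.5]
ee_rot: [-0.678, 0.735, -0.001, 0.001]
contact_force: [-0.5, -0.5, 6.9]
gripper_width: 55.7
```

Call:
play_rows(travel=[[-0.005,0,0],[-0.007,0,0],[-0.007,0,0],[-0.007,0,0],[-0.007,0,0],[-0.007,0,0],[-0.007,0,0],[-0.007,0,0],[0,0,0],[0,0,0],[0,0,0]], rotation=[[0,0,0],[0,0,0],[0,0,0],[0,0,0],[0,0,0],[0,0,0],[0,0,0],[0,0,0],[0,0,0],[0,0,0],[0,0,0]], grip=[0,0,0,0,0,0,0,0,0,0,0])

```text
clock: 13.57
position: [643.0, 102.0, 24.5]
ee_rot: [-0.678, 0.735, -0.001, 0.002]
contact_force: [-0.1, 1.7, 6.5]
gripper_width: 55.6
```

Call:
play_rows(travel=[[0,0,0],[0,0,0],[0,0,0],[0,0,0],[0,0,-0.025],[0,0,-0.04],[0,0,-0.04],[0,0,-0.04],[0,0,-0.04],[0,0,-0.03],[0.034,0.0175,0],[0.034,0.0175,0]], rotation=[[0,0,0],[0,0,0],[0,0,0],[0,0,0],[0,0,0],[0,0,0],[0,0,0],[0,0,0],[0,0,0],[0,0,0],[0,0,0],[0,0,0]], grip=[1,1,1,1,1,1,1,1,1,1,1,1])

```text
clock: 14.57
position: [602.3, 37.3, 239.3]
ee_rot: [-0.678, 0.735, -0.001, 0.002]
contact_force: [1.0, -1.4, -0.8]
gripper_width: 85.5
```

Call:
play_rows(travel=[[0.034,0.0175,0],[0.034,0.0175,0],[0.034,0.0175,0],[0.034,0.0175,0],[0.034,0.0175,0],[0.034,0.0175,0],[0.034,0.0175,0],[0.034,0.0175,0],[0,0,0],[0,0,0],[0,0,0],[0,0,0]], rotation=[[0,0,0],[0,0,0],[0,0,0],[0,0,0],[0,0,0],[0,0,0],[0,0,0],[0,0,0],[0,0,-0.105],[0,0,-0.105],[0,0,-0.105],[0,0,-0.105]], grip=[1,1,1,1,1,1,1,1,1,1,1,1])

```text
clock: 15.57
position: [439.0, -223.5, 237.1]
ee_rot: [0.817, -0.576, -0.0, 0.0]
contact_force: [-0.5, -0.1, 0.4]
gripper_width: 85.4
```

Call:
play_rows(travel=[[0,0,0],[0,0,0]], rotation=[[0,0,0],[0,0,0]], grip=[1,1])

```text
clock: 15.73
position: [439.3, -223.1, 237.2]
ee_rot: [0.815, -0.579, -0.0, 0.0]
contact_force: [-0.0, 0.1, -0.7]
gripper_width: 84.8
```

```bash
cat >> h.py <<'E'
def st():
    s=arm.read_state();m=Ro.from_quat(s['ee_rot']).as_matrix();psi=np.degrees(np.arctan2(m[1,0],m[0,0]))
    print('t %.1f'%s['clock'],s['position'].round(1),'psi %.2f'%psi,'F',s['contact_force'].round(1),'w %.1f'%s['gripper_width']);return s,psi
def to(x,y,z=None):
    s,psi=st();p=s['position'];a=np.radians(psi);dx,dy=x-p[0],y-p[1]
    print('tool dx %.1f dy %.1f dz %s'%(dx*np.cos(a)+dy*np.sin(a),dx*np.sin(a)-dy*np.cos(a),'' if z is None else round(p[2]-z,1)))
E
python3 - <<'E'
from h import *
st();d=shot('wrist','w4.png')
for t in tops(d):print(*t)
print();d=shot('side','s4.png')
for t in tops(d):print(*t)
mag(d)
E
```

```text
t 15.7 [ 439.3 -223.1  237.2] psi -70.80 F [-0.   0.1 -0.7] w 84.8
[69.  6.] 747 [ 672.  -315.6] [15.1 67. ] 19.1 64.8 G0 R0
[ 81. 182.] 2957 [ 621.8 -138. ] [44.6 56.3] -4.9 72.1 G387 R0
[249. 170.] 1854 [ 440.9 -222. ] [44.2 56. ] 19.2 64.9 G375 R0
[216. 238.] 1546 [ 452.2 -126.1] [44.7 56. ] -12.6 64.8 G0 R310
[ 57. 266.] 2954 [631.  -20.1] [57.5 87.8] 88.2 72.6 G467 R0
[202. 290.] 1343 [447.6 -47.4] [45.3 56.3] 17.0 64.7 G0 R272

[319. 116.] 491 [ 688.8 -348.6] [80.7 93.1] 5.5 65.3 G0 R0
[294. 160.] 362 [ 620.5 -137.6] [45.  56.6] -4.5 71.6 G48 R0
[261. 182.] 651 [630.  -18.6] [59.5 92.4] 87.7 72.3 G118 R0
[365. 177.] 287 [ 439.  -223.2] [47.4 56.2] 17.9 64.6 G44 R0
[340. 195.] 320 [ 449.3 -126.3] [47.6 55.6] -12.4 64.6 G0 R23
[226. 206.] 393 [641.2 102.2] [44.3 60.5] -3.5 72.1 G71 R0
[323. 213.] 350 [445.3 -47.9] [45.3 56.5] 19.0 64.4 G0 R72
[212. 215.] 262 [645.1 146.2] [27.  59.5] -4.5 68.7 G0 R5
[144. 247.] 382 [685.5 324. ] [63.9 65.7] -14.8 70.0 G0 R0
[281. 256.] 435 [442.  118.2] [46.5 55.7] 13.8 64.5 G92 R0
[254. 287.] 507 [432.3 217.7] [45.  56.5] 16.5 64.5 G0 R102
lid [632.4 -25.4] [298.5  82. ] 84.3 z [70.5 72.7 74.7] 849
fol [644.7 147.3] [26.6 58.6] 86.5 z [61.7 68.8 71. ] 237
green strip x=0.0847*y+614.1 yaw -4.84 deg y -155.0 122.0
```

View pics/w4.png

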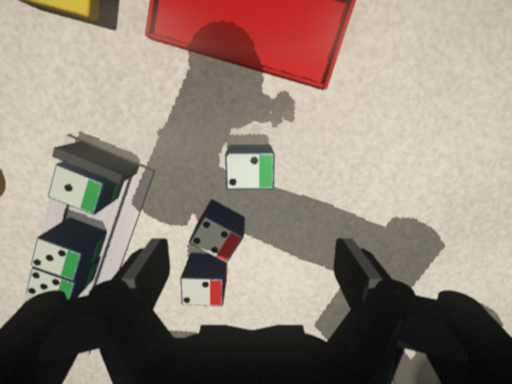

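Row 1 is at (75,188) with the open gap after it, and lid 2 (green) lies centred under the tool at (250,170). Now I pick green 2.

Call:
play_rows(travel=[[-0.0005,-0.0019,0.03],[0,0,0.04],[0,0,0.04],[0,0,0.04],[0,0,0.035],[0,0,0.022],[0,0,0.012],[0,0,0],[0,0,0],[0,0,0],[0,0,0],[0,0,0]], rotation=[[0,0,0],[0,0,0],[0,0,0],[0,0,0],[0,0,0],[0,0,0],[0,0,0],[0,0,0],[0,0,0],[0,0,0],[0,0,0],[0,0,0]], grip=[1,1,1,1,1,1,1,1,1,0,0,0])

```text
clock: 16.83
position: [442.4, -222.2, 19.9]
ee_rot: [0.816, -0.578, 0.002, -0.001]
contact_force: [0.7, -0.2, -1.5]
gripper_width: 55.3
```

Call:
play_rows(travel=[[0,0,0],[0,0,0],[0,0,0],[0,0,-0.02],[0,0,-0.03],[0,0,-0.03],[0,0,-0.03],[0,0,-0.02],[0,0,0],[0,0,0]], rotation=[[0,0,0],[0,0,0],[0,0,0],[0,0,0],[0,0,0],[0,0,0],[0,0,0],[0,0,0],[0,0,0],[0,0,0]], grip=[0,0,0,0,0,0,0,0,0,0])

```text
clock: 17.67
position: [441.2, -221.8, 149.2]
ee_rot: [0.816, -0.578, 0.001, -0.001]
contact_force: [-0.8, 0.2, -2.7]
gripper_width: 55.4
```

```bash
python3 - <<'E'
from h import *
to(626.0,-89.5,26.5)
E
```

```text
t 17.7 [ 441.2 -221.8  149.2] psi -70.67 F [-0.8  0.2 -2.7] w 55.4
tool dx -63.7 dy -218.2 dz 122.7
```

Call:
play_rows(travel=[[-0.0106,-0.0364,0],[-0.0106,-0.0364,0],[-0.0106,-0.0364,0],[-0.0106,-0.0364,0],[-0.0106,-0.0364,0],[-0.0107,-0.0362,0],[0,0,0],[0,0,0],[0,0,0],[0,0,0],[0,0,0],[0,0,0]], rotation=[[0,0,0],[0,0,0],[0,0,0],[0,0,0],[0,0,0],[0,0,0],[0,0,0.1055],[0,0,0.1055],[0,0,0.1055],[0,0,0.1055],[0,0,0],[0,0,0]], grip=[0,0,0,0,0,0,0,0,0,0,0,0])

```text
clock: 18.67
position: [624.8, -89.6, 146.1]
ee_rot: [-0.678, 0.735, 0.001, -0.001]
contact_force: [-0.2, -0.2, -1.6]
gripper_width: 55.3
```

```bash
python3 - <<'E'
from h import *
to(626.0,-89.5,28.4)
d=shot('wrist','w5.png')
for t in tops(d):print(*t)
W=cloud(d);m=(W[...,2]>160);k,l,s_,c=cv2.connectedComponentsWithStats(m.astype(np.uint8))
P=W[(W[...,2]>175)&(W[...,2]<205)&(abs(W[...,0]-626)<45)&(abs(W[...,1]+89)<45)];print(len(P),cv2.minAreaRect(P[:,:2].astype(np.float32)) if len(P) else 0,np.median(P[:,2]))
E
```

```text
t 18.7 [624.8 -89.6 146.1] psi -94.68 F [-0.2 -0.2 -1.6] w 55.3
tool dx -0.2 dy -1.2 dz 117.7
[249. 127.] 5915 [ 622.4 -137.1] [43.9 56. ] -4.9 72.5 G751 R0
[461. 134.] 4257 [ 452.4 -125.5] [44.1 57.5] -11.9 65.0 G0 R885
[455. 223.] 3397 [448.  -47.4] [45.2 56.8] 16.7 64.8 G0 R698
16913 ((626.08935546875, -90.35208892822266), (44.204891204833984, 91.69603729248047), 85.08341217041016) 191.10281734699956
```

View pics/w5.png

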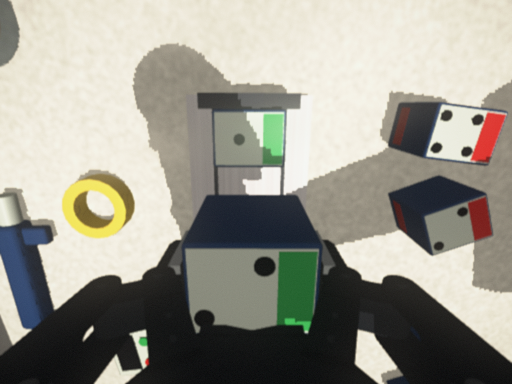

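Cartridge 2 is held square at (250,265). Row 1 is at (249,130) and the gap ahead is empty. Lower it in.

Call:
play_rows(travel=[[-0.001,-0.0015,0.02],[0,0,0.025],[0,0,0.025],[0,0,0.02],[0,0,0.012],[0,0,0.008],[0,0,0.004],[0,0,0.002],[0,0,0],[0,0,0],[0,0,0],[0,0,0]], rotation=[[0,0,0],[0,0,0],[0,0,0],[0,0,0],[0,0,0],[0,0,0],[0,0,0],[0,0,0],[0,0,0],[0,0,0],[0,0,0],[0,0,0]], grip=[0,0,0,0,0,0,0,0,0,0,0,0])

```text
clock: 19.72
position: [628.0, -88.7, 33.3]
ee_rot: [-0.677, 0.736, -0.001, 0.001]
contact_force: [0.5, -0.4, -1.6]
gripper_width: 55.2
```

Call:
play_rows(travel=[[0,0,0.0015],[0,0,0],[0,0,0]], rotation=[[0,0,0],[0,0,0],[0,0,0]], grip=[0,0,0])

```text
clock: 19.97
position: [627.4, -88.7, 30.9]
ee_rot: [-0.677, 0.736, -0.0, 0.0]
contact_force: [-0.4, -0.1, -2.1]
gripper_width: 55.2
```

Call:
play_rows(travel=[[0,0.001,0.001],[0,0,0.0012],[0,0,0],[0,0,0],[0,0,0]], rotation=[[0,0,0],[0,0,0],[0,0,0],[0,0,0],[0,0,0]], grip=[0,0,0,0,0])

```text
clock: 20.38
position: [626.5, -88.7, 28.6]
ee_rot: [-0.677, 0.736, 0.0, -0.0]
contact_force: [-0.1, 0.3, -1.7]
gripper_width: 55.6
```

Call:
play_rows(travel=[[0,0,0.0005],[0,0,0],[0,0,0],[0,0,0],[0,0,0],[0,0,-0.02],[0,0,-0.04],[0,0,-0.04],[0,0,-0.04],[0,0,-0.04],[0,0,-0.03],[0,0,0]], rotation=[[0,0,0],[0,0,0],[0,0,0],[0,0,0],[0,0,0],[0,0,0],[0,0,0],[0,0,0],[0,0,0],[0,0,0],[0,0,0],[0,0,0]], grip=[0,1,1,1,1,1,1,1,1,1,1,1])

```text
clock: 21.38
position: [630.1, -89.1, 247.4]
ee_rot: [-0.677, 0.736, -0.006, 0.006]
contact_force: [0.2, -0.5, 1.4]
gripper_width: 85.4
```

Call:
play_rows(travel=[[-0.0276,0.0284,0],[-0.0276,0.0284,0],[-0.0276,0.0284,0],[-0.0276,0.0284,0],[-0.0276,0.0284,0],[-0.0276,0.0284,0],[-0.0276,0.0284,0],[0,0,0],[0,0,0],[0,0,0],[0,0,0],[0,0,0]], rotation=[[0,0,0],[0,0,0],[0,0,0],[0,0,0],[0,0,0],[0,0,0],[0,0,0],[0,0,-0.107],[0,0,-0.107],[0,0,-0.107],[0,0,0],[0,0,0]], grip=[1,1,1,1,1,1,1,1,1,1,1,1])

```text
clock: 22.38
position: [444.5, 120.6, 238.1]
ee_rot: [0.785, -0.62, 0.0, -0.0]
contact_force: [0.0, -0.0, 0.7]
gripper_width: 85.1
```

```bash
python3 - <<'E'
from h import *
st();d=shot('wrist','w6.png')
for t in tops(d):print(*t)
print();d2=shot('side','s6.png')
for t in tops(d2):print(*t)
cv2.imwrite('pics/c6.png',cv2.resize(np.hstack([d['image'],cv2.resize(d2['image'][120:320,160:427],(512,384))]),(800,300)))
E
```

```text
t 22.4 [444.5 120.6 238.1] psi -76.57 F [ 0.  -0.   0.7] w 85.1
[96. 20.] 2718 [631.6   4.6] [43.5 57.2] -4.7 72.8 G632 R0
[287.  17.] 1989 [445.2 -40.7] [31.7 56. ] 16.6 65.0 G0 R376
[ 77. 113.] 2601 [642.2 102.5] [44.3 56.8] -4.8 72.7 G490 R0
[ 71. 152.] 1517 [646.6 147.1] [26.7 60.6] -5.0 69.1 G0 R0
[252. 169.] 1836 [443.9 119.7] [44.4 55.9] 14.5 64.9 G390 R0
[241. 245.] 1498 [434.2 218.5] [44.3 56. ] 17.2 64.8 G0 R306
[ 28. 277.] 1658 [688.6 319.1] [60.  67.5] 32.2 69.1 G0 R0

[340. 195.] 317 [ 450.4 -126.4] [46.8 57. ] -13.0 64.7 G0 R57
[226. 205.] 390 [641.  102.2] [46.1 58.4] -2.5 72.3 G68 R0
[212. 215.] 261 [646.1 146.7] [26.4 61.8] -4.5 68.5 G0 R5
[323. 213.] 346 [445.3 -47.1] [46.8 56.1] 18.5 64.5 G0 R70
[142. 241.] 227 [703.1 315.2] [28.2 60. ] 69.5 69.7 G0 R0
[281. 256.] 435 [442.2 118.8] [45.2 56.8] 13.0 64.7 G91 R0
[147. 257.] 163 [667.4 331.4] [27.9 65.7] 63.5 69.0 G0 R0
[254. 286.] 504 [432.2 218.2] [45.6 56.3] 17.5 64.6 G0 R105
```

View pics/c6.png

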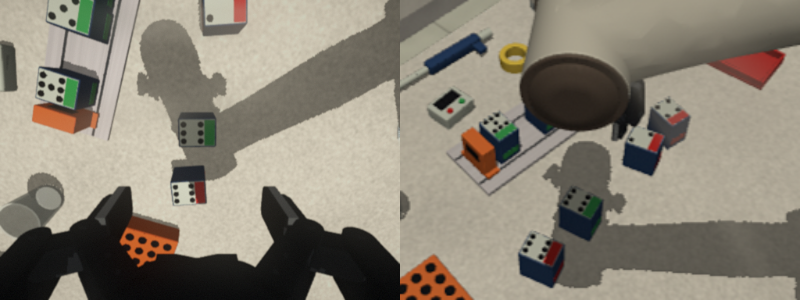

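Lid 6 (green) is under the tool at (197,130), with the 5–7 gap at (70,50). Next, pick green 6.

Call:
play_rows(travel=[[0.0007,0.0008,0.03],[0,0,0.04],[0,0,0.04],[0,0,0.04],[0,0,0.035],[0,0,0.022],[0,0,0.011],[0,0,0],[0,0,0],[0,0,0],[0,0,0],[0,0,0]], rotation=[[0,0,-0.016],[0,0,0],[0,0,0],[0,0,0],[0,0,0],[0,0,0],[0,0,0],[0,0,0],[0,0,0],[0,0,0],[0,0,0],[0,0,0]], grip=[1,1,1,1,1,1,1,1,1,0,0,0])

```text
clock: 23.48
position: [445.0, 120.3, 21.5]
ee_rot: [0.791, -0.612, 0.001, -0.002]
contact_force: [-1.1, 0.6, -1.5]
gripper_width: 55.1
```

Call:
play_rows(travel=[[0,0,0],[0,0,0],[0,0,0],[0,0,-0.02],[0,0,-0.03],[0,0,-0.03],[0,0,-0.03],[0,0,-0.02],[0,0,0],[0,0,0]], rotation=[[0,0,0],[0,0,0],[0,0,0],[0,0,0],[0,0,0],[0,0,0],[0,0,0],[0,0,0],[0,0,0],[0,0,0]], grip=[0,0,0,0,0,0,0,0,0,0])

```text
clock: 24.32
position: [443.8, 119.9, 150.9]
ee_rot: [0.79, -0.612, 0.0, -0.001]
contact_force: [0.4, 0.0, -2.6]
gripper_width: 55.5
```

```bash
python3 - <<'E'
from h import *
to(637,53.5,28.4)
E
```

```text
t 24.3 [443.8 119.9 150.9] psi -75.54 F [ 0.4  0.  -2.6] w 55.5
tool dx 112.5 dy -170.5 dz 122.5
```

Call:
play_rows(travel=[[0.0187,-0.0284,0],[0.0187,-0.0284,0],[0.0187,-0.0284,0],[0.0187,-0.0284,0],[0.0187,-0.0284,0],[0.0187,-0.0284,0],[0,0,0],[0,0,0],[0,0,0],[0,0,0],[0,0,0],[0,0,0]], rotation=[[0,0,0],[0,0,0],[0,0,0],[0,0,0],[0,0,0],[0,0,0],[0,0,0.1123],[0,0,0.1123],[0,0,0.1123],[0,0,0],[0,0,0],[0,0,0]], grip=[0,0,0,0,0,0,0,0,0,0,0,0])

```text
clock: 25.32
position: [636.3, 53.7, 148.7]
ee_rot: [-0.678, 0.735, 0.001, -0.001]
contact_force: [-0.4, -0.6, -2.4]
gripper_width: 55.6
```

```bash
python3 - <<'E'
from h import *
to(637,53.5,29)
d=shot('wrist','w7.png')
for t in tops(d,amin=600):print(*t)
W=cloud(d);P=W[(W[...,2]>175)&(W[...,2]<205)&(abs(W[...,0]-636)<45)&(abs(W[...,1]-53)<45)];print(len(P),cv2.minAreaRect(P[:,:2].astype(np.float32)))
E
```

```text
t 25.3 [636.3  53.7 148.7] psi -94.67 F [-0.4 -0.6 -2.4] w 55.6
tool dx 0.1 dy -0.8 dz 119.7
[249.  19.] 3164 [627.1 -76.6] [21.3 56.1] -4.7 72.8 G244 R0
[481.  48.] 3872 [455.  -44.4] [42.2 44.3] -73.5 64.9 G0 R6
[249. 102.] 9054 [631.7 -17.7] [58.2 87.5] 85.6 72.9 G1776 R0
[479. 322.] 870 [416.3 207.3] [25.6 50.8] -44.2 64.7 G0 R401
16013 ((636.5023803710938, 52.941650390625), (45.2231559753418, 90.23373413085938), 84.72434997558594)
```

Call:
play_rows(travel=[[0,-0.0005,0.02],[0,0,0.025],[0,0,0.025],[0,0,0.02],[0,0,0.014],[0,0,0.008],[0,0,0.004],[0,0,0.002],[0,0,0],[0,0,0],[0,0,0],[0,0,0]], rotation=[[0,0,0],[0,0,0],[0,0,0],[0,0,0],[0,0,0],[0,0,0],[0,0,0],[0,0,0],[0,0,0],[0,0,0],[0,0,0],[0,0,0]], grip=[0,0,0,0,0,0,0,0,0,0,0,0])

```text
clock: 26.37
position: [638.1, 53.8, 33.1]
ee_rot: [-0.677, 0.736, -0.0, 0.001]
contact_force: [0.9, 0.4, -2.3]
gripper_width: 55.7
```

Call:
play_rows(travel=[[0,0,0.001],[0,0,0],[0,0,0],[0,0,0]], rotation=[[0,0,0],[0,0,0],[0,0,0],[0,0,0]], grip=[0,0,0,0])

```text
clock: 26.7
position: [637.5, 53.7, 31.2]
ee_rot: [-0.677, 0.736, -0.0, 0.0]
contact_force: [0.2, 1.2, -2.1]
gripper_width: 55.6
```

Call:
play_rows(travel=[[-0.0003,0,0.0011],[0,0,0.0011],[0,0,0],[0,0,0],[0,0,0],[0,0,0],[0,0,0],[0,0,-0.02],[0,0,-0.04],[0,0,-0.04],[0,0,-0.04],[0,0,-0.03]], rotation=[[0,0,0],[0,0,0],[0,0,0],[0,0,0],[0,0,0],[0,0,0],[0,0,0],[0,0,0],[0,0,0],[0,0,0],[0,0,0],[0,0,0]], grip=[0,0,0,1,1,1,1,1,1,1,1,1])

```text
clock: 27.7
position: [638.5, 54.0, 203.0]
ee_rot: [-0.677, 0.736, -0.001, 0.002]
contact_force: [1.3, 0.2, -0.5]
gripper_width: 85.6
```

Call:
play_rows(travel=[[0,0,-0.02],[0,0,-0.02],[0,0,0],[0,0,0],[0,0,0],[0,0,0],[0,0,0],[0,0,0],[0,0,0],[0,0,0],[0,0,0],[0,0,0]], rotation=[[0,0,-0.1203],[0,0,-0.1203],[0,0,-0.1203],[0,0,-0.1203],[0,0,-0.1203],[0,0,-0.1203],[0,0,-0.1203],[0,0,-0.1203],[0,0,-0.1203],[0,0,-0.1203],[0,0,-0.1203],[0,0,-0.1203]], grip=[1,1,1,1,1,1,1,1,1,1,1,1])

```text
clock: 28.7
position: [637.5, 53.9, 238.8]
ee_rot: [0.995, -0.102, -0.0, 0.0]
contact_force: [0.5, -1.1, 0.6]
gripper_width: 85.5
```

Call:
play_rows(travel=[[-0.0205,0.0306,0],[-0.0205,0.0306,0],[-0.0205,0.0306,0],[-0.0205,0.0306,0],[-0.0205,0.0306,0],[-0.0205,0.0306,0],[-0.0205,0.0306,0],[0,0,0],[0,0,0],[0,0,0]], rotation=[[0,0,0],[0,0,0],[0,0,0],[0,0,0],[0,0,0],[0,0,0],[0,0,0],[0,0,0],[0,0,0],[0,0,0]], grip=[0.75,0.75,0.75,0.75,0.75,0.75,0.75,0.75,0.75,0.75])

```text
clock: 29.53
position: [452.7, -125.5, 239.3]
ee_rot: [0.994, -0.106, 0.001, -0.0]
contact_force: [0.3, 0.0, -0.4]
gripper_width: 63.9
```

```bash
python3 - <<'E'
from h import *
st();d=shot('wrist','w8.png')
for t in tops(d):print(*t)
W=cloud(d);hsv=cv2.cvtColor(d['image'],cv2.COLOR_BGR2HSV)
def tray(d):
    W=cloud(d);hsv=cv2.cvtColor(d['image'],cv2.COLOR_BGR2HSV)
    m=((hsv[...,0]<8)|(hsv[...,0]>172))&(hsv[...,1]>130)&(W[...,1]<-280)&(W[...,2]<30)
    P=W[m];q=cv2.minAreaRect(P[:,:2].astype(np.float32));print('tray',q,np.percentile(P[:,2],[5,50,95]))
tray(d)
print();d2=shot('side','s8.png')
for t in tops(d2):print(*t)
tray(d2);tray(shot('scene'))
E
```

```text
t 29.5 [ 452.7 -125.5  239.3] psi -12.12 F [ 0.3  0.  -0.4] w 63.9
[92. 29.] 11378 [628.8  -5.2] [ 56.2 212.9] 82.7 72.7 G2533 R0
[236.  19.] 2224 [ 609.6 -136.9] [32.1 44. ] 84.6 72.4 G553 R0
[252. 169.] 1808 [ 452.1 -126.1] [44.  54.9] -12.3 65.1 G0 R384
[188. 187.] 1765 [447.  -47.7] [44.1 56.2] 16.8 64.9 G0 R354
[  6. 244.] 335 [422.3 196.4] [18.5 38. ] -19.6 63.6 G0 R92
tray ((494.634765625, -386.92388916015625), (223.11766052246094, 115.16336059570312), 4.092228412628174) [ 4.54980763  6.18887636 22.442176  ]

[318. 116.] 434 [ 688.7 -348.3] [78.8 92.4] 5.0 65.2 G0 R0
[259. 183.] 2028 [629.4 -18.4] [ 60.9 286.9] 85.3 72.2 G360 R0
[340. 195.] 323 [ 450.2 -127. ] [48.1 56.6] -12.8 64.4 G0 R56
[323. 213.] 352 [445.6 -47.9] [46.6 56. ] 16.7 64.3 G0 R68
[212. 215.] 259 [644.7 146.8] [27.2 60.8] -4.4 68.6 G0 R2
[144. 247.] 389 [684.2 323.2] [65.  65.7] 22.3 69.5 G0 R0
[254. 287.] 508 [432.2 218.1] [45.8 56.1] 16.7 64.5 G0 R104
tray ((494.26580810546875, -380.21014404296875), (218.75938415527344, 103.59102630615234), 4.0967936515808105) [ 2.97296809  6.6808801  22.38230327]
tray ((498.6690673828125, -381.08306884765625), (223.80056762695312, 100.34513092041016), 3.986595630645752) [ 2.88630608  5.2003358  21.32430133]
```

View pics/w8.png

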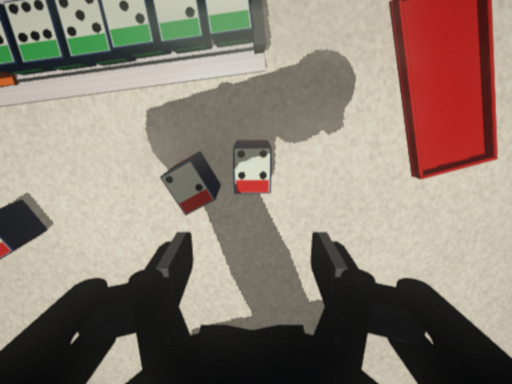

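Red 4 sits centred at (252,168), the row shows 1, 2, 3, 5, 6 in place, and the tray is at (450,85). Next, pick red 4.

Call:
play_rows(travel=[[0,0.0006,0.03],[0,0,0.04],[0,0,0.04],[0,0,0.04],[0,0,0.033],[0,0,0.018],[0,0,0.01],[0,0,0],[0,0,0],[0,0,0],[0,0,0],[0,0,0]], rotation=[[0,0,0],[0,0,0],[0,0,0],[0,0,0],[0,0,0],[0,0,0],[0,0,0],[0,0,0],[0,0,0],[0,0,0],[0,0,0],[0,0,0]], grip=[0.75,0.75,0.75,0.75,0.75,0.75,0.75,0.75,0.75,0,0,0])

```text
clock: 30.68
position: [453.4, -125.8, 29.1]
ee_rot: [0.994, -0.105, 0.002, -0.0]
contact_force: [0.8, 0.8, 2.4]
gripper_width: 43.2
```

Call:
play_rows(travel=[[0,0,0],[0,0,0],[0,0,0],[0,0,-0.02],[0,0,-0.03],[0,0,-0.03],[0,0,-0.02],[0,0,0],[0,0,0],[0,0,0]], rotation=[[0,0,0],[0,0,0],[0,0,0],[0,0,0],[0,0,0],[0,0,0],[0,0,0],[0,0,-0.0937],[0,0,-0.0937],[0,0,-0.0937]], grip=[0,0,0,0,0,0,0,0,0,0])

```text
clock: 31.52
position: [451.3, -126.0, 128.0]
ee_rot: [0.999, 0.037, -0.0, -0.0]
contact_force: [0.2, -0.6, -1.3]
gripper_width: 43.4
```

Call:
play_rows(travel=[[0,0,0],[0,0,0]], rotation=[[0,0,0],[0,0,0]], grip=[0,0])

```text
clock: 31.68
position: [451.4, -126.0, 127.5]
ee_rot: [0.999, 0.034, -0.001, -0.0]
contact_force: [-0.0, 0.4, -2.1]
gripper_width: 43.2
```

```bash
python3 - <<'E'
from h import *
to(564.3,-376.3,34)
E
```

```text
t 31.7 [ 451.4 -126.   127.5] psi 3.85 F [-0.   0.4 -2.1] w 43.2
tool dx 95.8 dy 257.3 dz 93.5
```

Call:
play_rows(travel=[[0.012,0.0322,0],[0.012,0.0322,0],[0.012,0.0322,0],[0.012,0.0322,0],[0.012,0.0322,0],[0.012,0.0322,0],[0.012,0.0322,0],[0.012,0.0322,0],[0,0,0],[0,0,0.025],[0,0,0.025],[0,0,0.015]], rotation=[[0,0,0],[0,0,0],[0,0,0],[0,0,0],[0,0,0],[0,0,0],[0,0,0],[0,0,0],[0,0,0],[0,0,0],[0,0,0],[0,0,0]], grip=[0,0,0,0,0,0,0,0,0,0,0,0])

```text
clock: 32.68
position: [564.0, -375.4, 59.1]
ee_rot: [0.999, 0.033, -0.002, -0.002]
contact_force: [-0.9, -0.3, -3.3]
gripper_width: 43.2
```

Call:
play_rows(travel=[[0,0,0.012],[0,0,0.008],[0,0,0.004],[0,0,0.003],[0,0,0],[0,0,0],[0,0,0]], rotation=[[0,0,0],[0,0,0],[0,0,0],[0,0,0],[0,0,0],[0,0,0],[0,0,0]], grip=[0,0,0,0,0,0,0])

```text
clock: 33.27
position: [566.7, -376.5, 37.1]
ee_rot: [0.999, 0.035, 0.001, 0.0]
contact_force: [0.4, -0.1, -1.6]
gripper_width: 43.5
```

Call:
play_rows(travel=[[-0.001,0,0.002],[0,0,0.0018],[0,0,0],[0,0,0],[0,0,0],[0,0,0],[0,0,-0.02],[0,0,-0.04],[0,0,-0.04],[0,0,-0.04],[0,0,-0.03],[0,0,-0.02]], rotation=[[0,0,0],[0,0,0],[0,0,0],[0,0,0],[0,0,0],[0,0,0],[0,0,0],[0,0,0],[0,0,0],[0,0,0],[0,0,0],[0,0,0]], grip=[0,0,0,0.75,0.75,0.75,0.75,0.75,0.75,0.75,0.75,0.75])

```text
clock: 34.27
position: [566.1, -377.1, 227.0]
ee_rot: [0.999, 0.035, 0.003, 0.002]
contact_force: [-0.8, -0.4, -0.2]
gripper_width: 64.1
```

Call:
play_rows(travel=[[-0.0106,-0.0373,0],[-0.0106,-0.0373,0],[-0.0106,-0.0373,0],[-0.0106,-0.0373,0],[-0.0106,-0.0373,0],[-0.0106,-0.0373,0],[-0.0106,-0.0373,0],[-0.0106,-0.0373,0],[-0.0106,-0.0373,0],[0,0,0],[0,0,0],[0,0,0]], rotation=[[0,0,0],[0,0,0],[0,0,0],[0,0,0],[0,0,0],[0,0,0],[0,0,0],[0,0,0],[0,0,0],[0,0,-0.1125],[0,0,-0.1125],[0,0,0]], grip=[0.75,0.75,0.75,0.75,0.75,0.75,0.75,0.75,0.75,0.75,0.75,0.75])

```text
clock: 35.27
position: [446.3, -47.2, 222.5]
ee_rot: [0.989, 0.149, 0.001, -0.0]
contact_force: [0.1, -0.1, -0.6]
gripper_width: 63.8
```

```bash
python3 - <<'E'
from h import *
st();d=shot('wrist','w9.png')
for t in tops(d):print(*t)
print();d2=shot('side','s9.png')
for t in tops(d2):print(*t)
E
```

```text
t 35.3 [446.3 -47.2 222.5] psi 17.14 F [ 0.1 -0.1 -0.6] w 63.8
[292.   9.] 1163 [603.8 -32.5] [19.  64.1] -75.2 72.2 G445 R0
[383.  29.] 6409 [ 623.4 -113.4] [56.4 93.5] 85.6 72.6 G1316 R0
[ 14. 113.] 1609 [436.4 210.7] [31.5 55.9] 14.9 64.6 G0 R336
[252. 171.] 2007 [446.7 -47.6] [44.  56.5] 16.1 65.0 G0 R421

[362. 131.] 166 [ 551.  -378.6] [37.  50.1] -81.7 69.0 G0 R38
[259. 183.] 2025 [630.3 -18.8] [ 60.4 287.4] 85.7 72.2 G361 R0
[323. 213.] 353 [445.3 -47.8] [48.3 56.6] 19.2 64.5 G0 R73
[212. 215.] 261 [645.4 146.2] [27.3 60.9] -4.4 68.5 G0 R6
[144. 247.] 398 [684.5 324.3] [64.  66.2] -10.2 70.5 G0 R0
[254. 286.] 502 [432.6 218.5] [46.3 56.7] 17.9 64.6 G0 R103
```

Call:
play_rows(travel=[[0.0003,0.0005,0.025],[0,0,0.04],[0,0,0.04],[0,0,0.035],[0,0,0.03],[0,0,0.016],[0,0,0.0085],[0,0,0],[0,0,0],[0,0,0],[0,0,0],[0,0,0]], rotation=[[0,0,0],[0,0,0],[0,0,0],[0,0,0],[0,0,0],[0,0,0],[0,0,0],[0,0,0],[0,0,0],[0,0,0],[0,0,0],[0,0,0]], grip=[0.75,0.75,0.75,0.75,0.75,0.75,0.75,0.75,0.75,0,0,0])

```text
clock: 36.37
position: [448.2, -48.2, 29.1]
ee_rot: [0.989, 0.147, 0.002, -0.0]
contact_force: [-0.6, 0.3, 3.8]
gripper_width: 43.2
```

Call:
play_rows(travel=[[0,0,0],[0,0,0],[0,0,0],[0,0,-0.02],[0,0,-0.03],[0,0,-0.03],[0,0,-0.02],[0,0,0],[0,0,0],[0,0,0],[0,0,0],[0,0,0]], rotation=[[0,0,0],[0,0,0],[0,0,0],[0,0,0],[0,0,0],[0,0,0],[0,0,0],[0,0,0.1145],[0,0,0.1145],[0,0,0],[0,0,0],[0,0,0]], grip=[0,0,0,0,0,0,0,0,0,0,0,0])

```text
clock: 37.37
position: [446.3, -48.6, 127.3]
ee_rot: [0.999, 0.034, -0.0, 0.0]
contact_force: [0.4, -0.0, -2.4]
gripper_width: 43.2
```

```bash
python3 - <<'E'
from h import *
to(496.5,-381,34)
E
```

```text
t 37.4 [446.3 -48.6 127.3] psi 3.91 F [ 0.4 -0.  -2.4] w 43.2
tool dx 27.4 dy 335.1 dz 93.3
```

Call:
play_rows(travel=[[0.0029,0.0372,0],[0.0029,0.0372,0],[0.0029,0.0372,0],[0.0029,0.0372,0],[0.0029,0.0372,0],[0.0029,0.0372,0],[0.0029,0.0372,0],[0.0029,0.0372,0],[0.0029,0.0372,0],[0,0,0],[0,0,0.025],[0,0,0.025]], rotation=[[0,0,0],[0,0,0],[0,0,0],[0,0,0],[0,0,0],[0,0,0],[0,0,0],[0,0,0],[0,0,0],[0,0,0],[0,0,0],[0,0,0]], grip=[0,0,0,0,0,0,0,0,0,0,0,0])

```text
clock: 38.37
position: [495.5, -382.1, 77.5]
ee_rot: [0.999, 0.033, 0.001, 0.001]
contact_force: [-0.4, -0.3, -2.9]
gripper_width: 43.3
```

Call:
play_rows(travel=[[0,0,0.015],[0,0,0.012],[0,0,0.008],[0,0,0.004],[0,0,0.003],[0,0,0],[0,0,0],[0,0,0]], rotation=[[0,0,0],[0,0,0],[0,0,0],[0,0,0],[0,0,0],[0,0,0],[0,0,0],[0,0,0]], grip=[0,0,0,0,0,0,0,0])

```text
clock: 39.03
position: [495.6, -381.1, 36.7]
ee_rot: [0.999, 0.033, 0.001, 0.0]
contact_force: [-0.6, 0.7, -3.1]
gripper_width: 43.4
```

Call:
play_rows(travel=[[0,0,0.0015],[0,0,0.0015],[0,0,0],[0,0,0],[0,0,0],[0,0,0],[0,0,-0.02],[0,0,-0.04],[0,0,-0.04],[0,0,-0.04],[0,0,-0.03],[0,0,-0.02]], rotation=[[0,0,0],[0,0,0],[0,0,0],[0,0,0],[0,0,0],[0,0,0],[0,0,0],[0,0,0],[0,0,0],[0,0,0],[0,0,0],[0,0,0]], grip=[0,0,0,0.75,0.75,0.75,0.75,0.75,0.75,0.75,0.75,0.75])

```text
clock: 40.03
position: [496.0, -381.7, 227.3]
ee_rot: [0.999, 0.033, 0.003, 0.002]
contact_force: [0.7, 0.1, -0.2]
gripper_width: 64.0
```

Call:
play_rows(travel=[[-0.0013,-0.0376,0],[-0.0013,-0.0376,0],[-0.0013,-0.0376,0],[-0.0013,-0.0376,0],[-0.0013,-0.0376,0],[-0.0013,-0.0376,0],[-0.0013,-0.0376,0],[-0.0013,-0.0376,0],[-0.0013,-0.0376,0],[-0.0013,-0.0376,0],[-0.0013,-0.0376,0],[-0.0013,-0.0376,0]], rotation=[[0,0,0],[0,0,0],[0,0,0],[0,0,0],[0,0,0],[0,0,0],[0,0,0],[0,0,0],[0,0,0],[0,0,0],[0,0,0],[0,0,0]], grip=[0.75,0.75,0.75,0.75,0.75,0.75,0.75,0.75,0.75,0.75,0.75,0.75])

```text
clock: 41.03
position: [449.0, 70.0, 222.9]
ee_rot: [0.999, 0.033, 0.0, -0.0]
contact_force: [0.7, -0.2, -0.7]
gripper_width: 64.1
```

Call:
play_rows(travel=[[-0.0013,-0.0376,0],[-0.0013,-0.0376,0],[-0.0013,-0.0376,0],[-0.0013,-0.0376,0],[0,0,0],[0,0,0],[0,0,0],[0,0,0]], rotation=[[0,0,0],[0,0,0],[0,0,0],[0,0,0],[0,0,-0.115],[0,0,-0.115],[0,0,0],[0,0,0]], grip=[0.75,0.75,0.75,0.75,0.75,0.75,0.75,0.75])

```text
clock: 41.7
position: [434.4, 218.1, 222.5]
ee_rot: [0.989, 0.146, -0.0, 0.0]
contact_force: [0.5, 0.4, 0.2]
gripper_width: 63.9
```

```bash
python3 - <<'E'
from h import *
d=shot('wrist','w10.png')
for t in tops(d):print(*t)
to(434.5,218.5,28)
print();d2=shot('side','s10.png')
for t in tops(d2):print(*t)
E
```

```text
[381.   8.] 527 [620.3 147.7] [13.1 28.8] -75.8 68.9 G0 R4
[466.  29.] 5982 [633.7  62.9] [ 50.5 123.7] 83.9 72.6 G1602 R0
[251. 172.] 1968 [433.6 219. ] [43.1 56.3] 18.0 65.1 G0 R401
t 41.8 [434.5 217.9 222.6] psi 16.79 F [ 0.2  0.6 -0.4] w 63.9
tool dx 0.2 dy -0.6 dz 194.6

[320. 116.] 499 [ 687.7 -349.3] [76.9 93. ] 6.2 65.3 G0 R0
[210. 214.] 211 [645.6 146.3] [26.6 60.4] -3.9 68.7 G0 R0
[144. 247.] 395 [683.8 321.7] [64.  66.1] -36.9 69.9 G0 R0
[254. 287.] 504 [432.6 217.8] [45.9 55.9] 17.3 64.4 G0 R105
```

Call:
play_rows(travel=[[0,-0.0007,0.025],[0,0,0.04],[0,0,0.04],[0,0,0.035],[0,0,0.03],[0,0,0.016],[0,0,0.0085],[0,0,0],[0,0,0],[0,0,0],[0,0,0],[0,0,0]], rotation=[[0,0,0],[0,0,0],[0,0,0],[0,0,0],[0,0,0],[0,0,0],[0,0,0],[0,0,0],[0,0,0],[0,0,0],[0,0,0],[0,0,0]], grip=[0.75,0.75,0.75,0.75,0.75,0.75,0.75,0.75,0.75,0,0,0])

```text
clock: 42.8
position: [435.4, 219.7, 29.8]
ee_rot: [0.989, 0.148, 0.002, -0.001]
contact_force: [0.5, 0.1, 5.2]
gripper_width: 43.1
```

Call:
play_rows(travel=[[0,0,0],[0,0,0],[0,0,0],[0,0,-0.02],[0,0,-0.03],[0,0,-0.03],[0,0,-0.02],[0,0,0],[0,0,0],[0,0,0],[0,0,0],[0,0,0]], rotation=[[0,0,0],[0,0,0],[0,0,0],[0,0,0],[0,0,0],[0,0,0],[0,0,0],[0,0,0.112],[0,0,0.112],[0,0,0],[0,0,0],[0,0,0]], grip=[0,0,0,0,0,0,0,0,0,0,0,0])

```text
clock: 43.8
position: [434.0, 218.5, 127.8]
ee_rot: [0.999, 0.037, -0.0, 0.0]
contact_force: [-0.2, 0.3, -1.7]
gripper_width: 43.4
```

```bash
python3 - <<'E'
from h import *
to(428,-385.7,34)
E
```

```text
t 43.8 [434.  218.5 127.8] psi 4.25 F [-0.2  0.3 -1.7] w 43.4
tool dx -50.7 dy 602.1 dz 93.8
```

Call:
play_rows(travel=[[-0.0032,0.0376,0],[-0.0032,0.0376,0],[-0.0032,0.0376,0],[-0.0032,0.0376,0],[-0.0032,0.0376,0],[-0.0032,0.0376,0],[-0.0032,0.0376,0],[-0.0032,0.0376,0],[-0.0032,0.0376,0],[-0.0032,0.0376,0],[-0.0032,0.0376,0],[-0.0032,0.0376,0]], rotation=[[0,0,0],[0,0,0],[0,0,0],[0,0,0],[0,0,0],[0,0,0],[0,0,0],[0,0,0],[0,0,0],[0,0,0],[0,0,0],[0,0,0]], grip=[0,0,0,0,0,0,0,0,0,0,0,0])

```text
clock: 44.8
position: [427.9, -235.9, 127.8]
ee_rot: [0.999, 0.037, -0.0, -0.0]
contact_force: [1.5, 0.1, -1.2]
gripper_width: 43.1
```

Call:
play_rows(travel=[[-0.0032,0.0376,0],[-0.0032,0.0376,0],[-0.0032,0.0376,0],[-0.0031,0.0377,0],[0,0,0],[0,0,0],[0,0,0],[0,0,0]], rotation=[[0,0,0],[0,0,0],[0,0,0],[0,0,0],[0,0,0],[0,0,0],[0,0,0],[0,0,0]], grip=[0,0,0,0,0,0,0,0])

```text
clock: 45.47
position: [426.3, -384.1, 127.7]
ee_rot: [0.999, 0.037, -0.001, -0.0]
contact_force: [0.0, 0.4, -1.5]
gripper_width: 43.7
```

```bash
python3 - <<'E'
from h import *
d=shot('wrist','w11.png')
for t in tops(d,zhi=85):print(*t)
to(428,-385.7,34)
E
```

```text
[256.  24.] 3330 [ 549. -378.] [25.7 44.2] -85.8 69.8 G0 R1501
[255. 109.] 5291 [ 494.9 -381.2] [44.2 55.7] 4.2 69.9 G0 R1245
t 45.5 [ 426.6 -384.   128. ] psi 4.24 F [-0.9  0.4 -0.9] w 43.2
tool dx 1.3 dy 1.8 dz 94.0
```

View pics/w11.png

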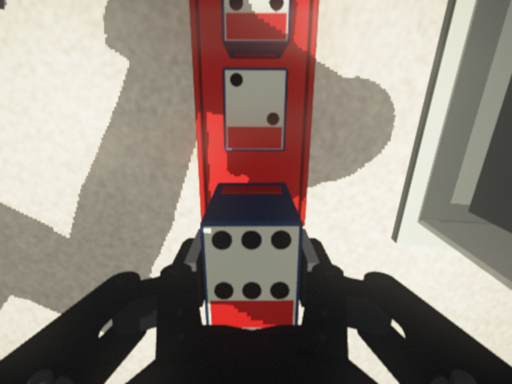

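Red 4 and red 2 stand in the tray at (255,20) and (255,110). Red 6 is held over the near slot, so I lower it.

Call:
play_rows(travel=[[0.001,0.0018,0.02],[0,0,0.025],[0,0,0.02],[0,0,0.012],[0,0,0.008],[0,0,0.004],[0,0,0.003],[0,0,0],[0,0,0],[0,0,0]], rotation=[[0,0,0],[0,0,0],[0,0,0],[0,0,0],[0,0,0],[0,0,0],[0,0,0],[0,0,0],[0,0,0],[0,0,0]], grip=[0,0,0,0,0,0,0,0,0,0])

```text
clock: 46.35
position: [428.3, -387.1, 37.0]
ee_rot: [0.999, 0.036, 0.001, 0.001]
contact_force: [0.1, 0.7, -0.8]
gripper_width: 43.2
```

Call:
play_rows(travel=[[0,0,0.0015],[0,0,0.0017],[0,0,0],[0,0,0],[0,0,0],[0,0,0],[0,0,-0.02],[0,0,-0.04],[0,0,-0.04],[0,0,-0.04],[0,0,-0.03],[0,0,-0.02]], rotation=[[0,0,0],[0,0,0],[0,0,0],[0,0,0],[0,0,0],[0,0,0],[0,0,0],[0,0,0],[0,0,0],[0,0,0],[0,0,0],[0,0,0]], grip=[0,0,0,0.75,0.75,0.75,0.75,0.75,0.75,0.75,0.75,0.75])

```text
clock: 47.35
position: [428.7, -387.6, 227.2]
ee_rot: [0.999, 0.036, 0.002, 0.002]
contact_force: [-0.0, -0.3, 0.8]
gripper_width: 64.1
```

Call:
play_rows(travel=[[0.0161,-0.0323,0],[0.0161,-0.0323,0],[0.0161,-0.0323,0],[0.0161,-0.0323,0],[0.0161,-0.0323,0],[0.0161,-0.0323,0],[0.0161,-0.0323,0],[0.0161,-0.0323,0],[0.0161,-0.0323,0],[0.0161,-0.0323,0],[0.0161,-0.0323,0],[0.0161,-0.0323,0]], rotation=[[0,0,0],[0,0,0],[0,0,0],[0,0,0],[0,0,0],[0,0,0],[0,0,0],[0,0,0],[0,0,0],[0,0,0],[0,0,0],[0,0,0]], grip=[1,1,1,1,1,1,1,1,1,1,1,1])

```text
clock: 48.35
position: [592.9, 15.4, 222.8]
ee_rot: [0.999, 0.036, -0.0, 0.0]
contact_force: [1.1, 0.4, 0.0]
gripper_width: 85.5
```

Call:
play_rows(travel=[[0.0161,-0.0323,0],[0.0161,-0.0323,0],[0.0161,-0.0323,0],[0.0161,-0.0323,0],[0,0,0],[0,0,0],[0,0,0],[0,0,0],[0,0,0],[0,0,0],[0,0,0],[0,0,0]], rotation=[[0,0,0],[0,0,0],[0,0,0],[0,0,0],[0,0,0.1235],[0,0,0.1235],[0,0,0.1235],[0,0,0.1235],[0,0,0.1235],[0,0,0.1235],[0,0,0.1235],[0,0,0.1235]], grip=[1,1,1,1,1,1,1,1,1,1,1,1])

```text
clock: 49.35
position: [647.4, 147.1, 222.5]
ee_rot: [0.896, -0.445, -0.0, 0.0]
contact_force: [-0.7, -0.5, 0.3]
gripper_width: 85.7
```

Call:
play_rows(travel=[[0,0,0],[0,0,0],[0,0,0],[0,0,0],[0,0,0],[0,0,0],[0,0,0],[0,0,0]], rotation=[[0,0,0.1235],[0,0,0.1235],[0,0,0.1235],[0,0,0.1235],[0,0,0.1235],[0,0,0.1235],[0,0,0],[0,0,0]], grip=[1,1,1,1,1,1,1,1])

```text
clock: 50.02
position: [647.4, 147.1, 222.6]
ee_rot: [-0.677, 0.736, 0.0, -0.0]
contact_force: [-0.8, 1.0, -0.5]
gripper_width: 85.4
```

```bash
python3 - <<'E'
from h import *
d=shot('wrist','w12.png')
for t in tops(d):print(*t)
to(647.2,147.5,38)
print();d2=shot('side','s12.png')
for t in tops(d2):print(*t)
E
```

```text
[254.  27.] 3288 [632.3   5.5] [42.7 56.2] -4.7 73.1 G151 R0
[253.  81.] 2727 [637.2  53.4] [43.3 56. ] -4.9 73.1 G590 R0
[252. 132.] 2367 [642.6 102.8] [42.7 56.1] -4.9 73.0 G215 R0
[251. 174.] 1404 [647.3 147. ] [25.7 59.9] -5.0 69.4 G0 R0
[232. 306.] 948 [687.1 319.8] [60.6 65.8] -14.8 67.3 G0 R0
t 50.1 [647.4 147.1 222.7] psi -94.77 F [0.3 0.5 1. ] w 85.5
tool dx -0.3 dy 0.3 dz 184.7

[320. 118.] 415 [ 687.3 -348.6] [72.4 91. ] 5.4 65.2 G0 R0
[359. 129.] 250 [ 561.8 -375.4] [47.5 55.5] 5.1 68.9 G0 R38
[380. 139.] 261 [ 492.8 -380.2] [47.9 55.9] 4.1 69.5 G0 R40
[401. 148.] 272 [ 424.2 -385.8] [46.2 56. ] 0.4 69.3 G0 R47
[259. 183.] 2034 [631.  -18.3] [ 61.7 286.2] 85.8 72.2 G357 R0
[212. 215.] 258 [644.8 146.3] [26.9 59.9] -5.1 68.7 G0 R3
[144. 247.] 402 [684.7 322.8] [65.  65.6] 15.5 69.0 G0 R0
```

Call:
play_rows(travel=[[0,0,0.025],[0,0,0.04],[0,0,0.04],[0,0,0.03],[0,0,0.025],[0,0,0.016],[0,0,0.009],[0,0,0],[0,0,0],[0,0,0],[0,0,0],[0,0,0]], rotation=[[0,0,0],[0,0,0],[0,0,0],[0,0,0],[0,0,0],[0,0,0],[0,0,0],[0,0,0],[0,0,0],[0,0,0],[0,0,0],[0,0,0]], grip=[1,1,1,1,1,1,1,1,1,0,0,0])

```text
clock: 51.12
position: [647.9, 147.5, 40.1]
ee_rot: [-0.676, 0.737, -0.0, 0.001]
contact_force: [-3.2, 0.6, 5.4]
gripper_width: 59.0
```

Call:
play_rows(travel=[[0,0,0],[0,0,0],[0,0,0],[0.004,0,0],[0.004,0,0],[0.004,0,0],[0.004,0,0],[0.004,0,0],[0.004,0,0],[0.003,0,0],[0,0,0],[0,0,0]], rotation=[[0,0,0],[0,0,0],[0,0,0],[0,0,0],[0,0,0],[0,0,0],[0,0,0],[0,0,0],[0,0,0],[0,0,0],[0,0,0],[0,0,0]], grip=[0,0,0,0,0,0,0,0,0,0,0,0])

```text
clock: 52.12
position: [645.6, 121.6, 40.1]
ee_rot: [-0.676, 0.737, -0.0, 0.002]
contact_force: [-2.8, 3.7, 5.9]
gripper_width: 58.8
```

Call:
play_rows(travel=[[0.001,0,0],[0.001,0,0],[0,0,0],[0,0,0]], rotation=[[0,0,0],[0,0,0],[0,0,0],[0,0,0]], grip=[0,0,0,0])

```text
clock: 52.45
position: [645.5, 120.4, 40.1]
ee_rot: [-0.676, 0.737, 0.0, 0.002]
contact_force: [-2.4, 6.3, 5.6]
gripper_width: 59.2
```

Call:
play_rows(travel=[[0.001,0,0],[0.001,0,0],[0,0,0],[0,0,0]], rotation=[[0,0,0],[0,0,0],[0,0,0],[0,0,0]], grip=[0,0,0,0])

```text
clock: 52.78
position: [645.4, 118.6, 40.1]
ee_rot: [-0.676, 0.737, 0.0, 0.002]
contact_force: [-3.8, 7.4, 5.9]
gripper_width: 59.2
```

```bash
python3 - <<'E'
from h import *
st();d=shot('wrist','w13.png');mag(d)
for t in tops(d):print(*t)
d2=shot('scene','sc13.png')
for t in tops(d2):print(*t)
E
```

```text
t 52.8 [645.4 118.6  40.1] psi -94.90 F [-3.8  7.4  5.9] w 59.2
lid [646.2  67.7] [ 85.8 119. ] 1.9 z [72.  72.9 73.8] 28930
fol [645.  117.4] [26.8 60.9] 84.2 z [68.7 69.4 70.2] 5867
green strip x=0.1072*y+614.0 yaw -6.12 deg y 12.0 104.0
[255. 144.] 42994 [641.1  71.2] [ 86.5 121.3] 85.0 72.8 G7754 R84
[348. 165.] 260 [688.1 320.2] [67.  67.5] -16.0 69.5 G0 R0
[252. 196.] 1576 [637.2 -15.6] [ 88.6 292.4] 86.0 71.0 G211 R4
[116. 221.] 893 [ 497.4 -382.3] [ 45.3 195.1] 4.5 68.6 G0 R168
[159. 256.] 959 [ 692.4 -349.8] [72.2 93.7] 4.8 64.3 G0 R0
```

Call:
play_rows(travel=[[0.001,0,0],[0.001,0,0],[0,0,0],[0,0,0]], rotation=[[0,0,0],[0,0,0],[0,0,0],[0,0,0]], grip=[0,0,0,0])

```text
clock: 53.22
position: [645.2, 116.7, 40.1]
ee_rot: [-0.676, 0.737, 0.0, 0.002]
contact_force: [-3.5, 6.4, 5.4]
gripper_width: 58.8
```

Call:
play_rows(travel=[[0.001,0,0],[0,0,0],[0,0,0]], rotation=[[0,0,0],[0,0,0],[0,0,0]], grip=[0,0,0])

```text
clock: 53.47
position: [645.2, 116.6, 40.1]
ee_rot: [-0.676, 0.737, 0.0, 0.003]
contact_force: [-4.3, 9.1, 6.3]
gripper_width: 58.8
```

Call:
play_rows(travel=[[0.001,0,0],[0.001,0,0],[0,0,0],[0,0,0]], rotation=[[0,0,0],[0,0,0],[0,0,0],[0,0,0]], grip=[0,0,0,0])

```text
clock: 53.8
position: [645.2, 116.6, 40.1]
ee_rot: [-0.676, 0.737, 0.001, 0.004]
contact_force: [-4.5, 14.9, 5.6]
gripper_width: 59.3
```

Call:
play_rows(travel=[[-0.002,0,0],[0,0,0],[0,0,0],[0,0,0],[0,0,0],[0,0,-0.02],[0,0,-0.04],[0,0,-0.04],[0,0,-0.04],[0,0,-0.04],[0,0,-0.04],[0,0,-0.04]], rotation=[[0,0,0],[0,0,0],[0,0,0],[0,0,0],[0,0,0],[0,0,0],[0,0,0],[0,0,0],[0,0,0],[0,0,0],[0,0,0],[0,0,0]], grip=[0,1,1,1,1,1,1,1,1,1,1,1])

```text
clock: 54.8
position: [644.2, 112.5, 300.1]
ee_rot: [-0.676, 0.737, -0.0, 0.0]
contact_force: [1.2, 0.4, -0.4]
gripper_width: 85.3
```

Call:
play_rows(travel=[[0.02,0.014,-0.004],[0.02,0.014,-0.004],[0.02,0.014,-0.004],[0.02,0.014,-0.004],[0.02,0.014,-0.004],[0.02,0.014,-0.004],[0.02,0.014,-0.004],[0.02,0.014,-0.004],[0,0,0],[0,0,0],[0,0,0]], rotation=[[0,0,0],[0,0,0],[0,0,0],[0,0,0],[0,0,0],[0,0,0],[0,0,0],[0,0,0],[0,0,0],[0,0,0],[0,0,0]], grip=[1,1,1,1,1,1,1,1,1,1,1])

```text
clock: 55.72
position: [519.3, -36.7, 329.9]
ee_rot: [-0.676, 0.737, -0.0, 0.0]
contact_force: [0.1, -0.4, -0.5]
gripper_width: 85.9
```

```bash
python3 - <<'E'
from h import *
st();d=shot('wrist','w14.png');W,hsv=mag(d)
for t in tops(d):print(*t)
# per-number strip segments: green lid tag components
g=((hsv[...,0]>40)&(hsv[...,0]<85)&(hsv[...,1]>90)&(W[...,2]>66)&(W[...,2]<80)).astype(np.uint8)
k,l,s,c=cv2.connectedComponentsWithStats(g)
for i in range(1,k):
    if s[i,4]>15: print('tag',c[i].round(),s[i,4],W[l==i].mean(0).round(1))
I=cv2.resize(d['image'][50:300,130:380],(600,600),interpolation=cv2.INTER_CUBIC);cv2.imwrite('pics/c14.png',I)
d2=shot('side','s14.png')
for t in tops(d2):print(*t)
E
```

```text
t 55.7 [519.3 -36.7 329.9] psi -94.98 F [ 0.1 -0.4 -0.5] w 85.9
lid [636.5 -22.9] [299.9  65.3] 86.3 z [71.9 72.9 74. ] 5337
fol [639.9 115.3] [24.9 51.2] 86.3 z [68.3 69.4 70.4] 422
green strip x=0.0809*y+614.9 yaw -4.62 deg y -155.0 100.0
[176. 158.] 8160 [631.6 -14.5] [ 58.6 289.4] 85.1 72.7 G1247 R2
tag [182.  89.] 306 [ 603.7 -137.1   73.2]
tag [184. 116.] 125 [ 606.6 -102.1   73.2]
tag [185. 158.] 154 [613.2 -44.1  73.2]
tag [190. 185.] 231 [613.   -4.3  73.1]
tag [191. 212.] 234 [617.6  39.3  73.1]
tag [192. 238.] 196 [622.5  82.1  73. ]
[317. 117.] 359 [ 687.9 -347.3] [76.3 93.2] 6.0 65.0 G0 R0
[359. 129.] 249 [ 562.2 -376.4] [47.4 57.6] 3.3 69.0 G0 R38
[380. 139.] 272 [ 492.9 -381.9] [47.2 57.3] 2.5 69.1 G0 R41
[401. 148.] 280 [ 424.5 -386.7] [49.5 55.9] 4.8 69.2 G0 R49
[259. 184.] 2097 [629.7 -16.1] [ 61.2 292.2] 85.0 72.1 G335 R4
[144. 247.] 380 [684.2 323.2] [64.3 66.8] 6.3 69.6 G0 R0
```

View pics/c14.png

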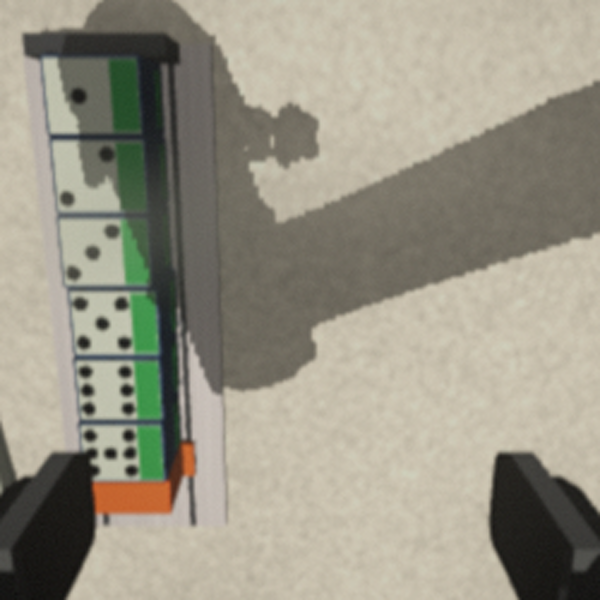

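View pics/s14.png

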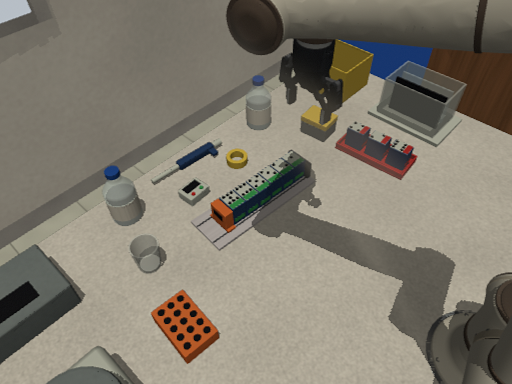

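The row reads 1, 2, 3, 5, 6, 7 in a straight line, with the follower against it at (130,495) in the crop. In the side view the three reds stand in the tray at (380,145) and the bystanders are unmoved. Handing in.

```bash
python3 -c "
from bench import workorder
print(workorder.job_done())"
```

```text
the job is handed in; nothing more can be done
None
```

The job is done and handed in at about 56 s of the 210 s allowed. I drew the follower fully back and slid 3-5-7, then 7, apart along the magazine without lifting them. Green 2 and green 6 went into the gaps and red 4, red 2 and red 6 into the reject tray. Then I slid the follower back against the row.

**Row:** the last pictures show 1, 2, 3, 5, 6, 7 standing straight at a yaw of about −4.6 to −5°, with lid tops at z ≈ 73. On the final push the follower stopped moving while the force rose from about 6 to 15 N. It stopped within about 1 mm of where six tight cartridges should put it.

**Rejects and bench:** all three reds stand upright in the tray with lid tops at z ≈ 69. In the side view the bystanders are where they started.

**Checks:** none failed. The cameras disagreed by 1–2 mm, within the stated calibration. In the last wrist view the gripper partly hid the follower, so its last position rests on the arm reading and the side view.

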